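# Unhook the drip tray from its lipped holder

### The arm

A 6-joint arm with a two-finger parallel gripper is mounted at the origin on the work surface. World frame = base frame: x ahead of the robot, y to its left, z up, the work surface at z = 0. Lengths are in m, angles in rad, forces in N, time in s.
With the tool pointing down it reaches from about 0.375 to 0.975 m from the base axis. Payload 3.8 kg.
Tool frame: the origin (TCP) lies midway between the tips of the shut fingers; the grasp point (between the pads) lies 19 mm behind it; z points along the fingers, y is the direction in which the jaws open and shut (so a half turn about z gives the same grasp; the last joint's range is limited). The gripper opens to 85 mm and grips with 20 to 120 N. Pads are 22 mm wide; open, the fingers measure 114 mm over their backs; the gripper's body (76 mm by 85 mm) begins 54 mm behind the grasp point. The pads swing forward as they close: fully open they stand 13 mm farther back than shut.
Start: joints at [1.07, 0.264, 1.604, -0, 1.274, -0.037], TCP at [0.302, 0.604, 0.231] pointing down, gripper open.
Joint ranges: [-2.63, 2.63], [-0.94, 2.18], [0.31, 2.57], [-1.31, 4.45], [0, 2.66], [-2.55, 2.55]. Speed limits (rad/s): [2.57, 2.57, 3.14, 3.14, 3.14, 3.14].

### API

Orientations are given as a unit quaternion [x, y, z, w].
In Python, from rig import arm gives the robot as it stands.
- The arm moves only by the tool servo_tool, never from a script. Its argument "rows" is one flat list of numbers, 4 for each row, row after row: the shift along the world's x, y, z scaled (see below), then the turn about the world's z scaled (see below). In form: [dx, dy, dz, twist, dx, dy, dz, twist, ...]. A call has 1 to 8 rows; each row shifts and turns the commanded pose from where the row before left it; what a row does not reach is not made up. The controller multiplies each number of a shift by 25 mm and each number of a turn by 0.08 rad. A row lasts 1/12 s, in which the tool goes at most 41.7 mm and 7.16 degrees, less where a joint would pass 70% of its speed; a pose out of reach is approached as far as the arm can. A call with a number of a shift or a turn outside -1 to 1 is refused whole. A call with a gripper value outside its range is refused whole. "gripper" is the gripper command: -1 is shut, 1 is fully open, values between are in proportion, set as the call begins (left out, the last holds). The fingers move at their own pace and stop on an object; "grip_force" is the grip in N (left out, the last holds). Time passes only in rows, so rows that do not move let the fingers close. It gives the time, the measured TCP pose, the force and the opening at its end, in the units of the state.
- arm.state(): the state, without advancing time (a new reading comes with each control period).
- arm.read_camera(name): name is "scene" or "top" or "wrist"; returns the picture (400x640x3 uint8, red, green, blue); there is no depth.
- arm.get_calibration(name): a dict with "fx", "fy", "cx", "cy" (pixels), "world_from_camera" (4x4, takes a point from camera to world coordinates). Camera axes: x right, y down, z forward; pixel columns grow to the right and rows downward; lengths in m; the calibration is good to about 2 mm. A picture is of the moment at which its call begins: read the wrist's pose just before it. get_calibration takes no time and is no camera call; for the wrist camera it gives the pose at the moment of the call.
- arm.finish_job(): hands the job in, once; it reports no verdict.
The state is a dict: "time_s": time; "qpos": joint angles; "joint_vel": joint speeds; "effort": joint torques, N m; "ee_pos": TCP position; "eef_rot": TCP orientation; "force": force on the tool from outside, world axes, zero at the start; "torque": the same for the moment, N m; "grip_width": opening from 0.0 (shut) to 1.0 (fully open).
Only numpy, scipy, OpenCV 4.12 (cv2) and the standard library are available. Lean on these libraries where they do the work, as an engineer would, in place of code of your own. Each camera call takes 0.05 s, during which the arm holds its last target.

### The job

The steel drip tray on the tiled ledge needs cleaning: unhook it from its holder and set it down gently, flat and upright, wholly on the cork mat and lined up with it (either end forward). Its front edge is caught under the holder's front lip and its rear edge under a rear flange, so slide it back till you feel it touch the stop, lift its front so that it tilts back clear of the lip with its rear edge still low under the flange, then draw it out; never force it against stop, lip or flange (13 N is too much). Do not let go of it in the air, and leave the other things on the ledge where they are.

Things in the scene. Friction and masses are not known exactly. Their poses are not given: they have to be found in the camera images.
- tray: Loose steel drip tray, 0.25-0.45 kg. Floor plate 160 (x) x 110 (y) x 4 mm; origin at the centre of its underside, x to its rear (away from the robot), z up. A 10 mm high rim stands on the plate from x = -50 to +60 mm; bare plate beyond it is the hook edge in front (to x = -80) and the tongue behind (to x = +80).
- tray_hook (a point): Middle of the tray's front (hook) edge, on its underside: x = -80 mm in the tray.
- tray_tongue (a point): Middle of the tray's rear (tongue) edge, on its underside: x = +80 mm in the tray. Tilt the tray about this edge: its front clears the lip from about 0.1 rad; above 0.4 rad the tongue wedges under the flange (0.15 to 0.2 is comfortable).
- tray_grip (a point): Place to grip: the black plastic tab that stands upright on the tray at x = -40, y = 0 mm, 10 mm thick (along x) and 44 mm wide (along y), its top 62 mm above the tray's underside. This point is in its middle, 44 mm up; room for fingers all round. Closing fingers may press the tray down on the plate by some newtons: ease that off before sliding.
- holder: Fixed steel holder: base plate 236 x 140 x 4 mm, origin at the centre of its underside, x from front lip to rear stop, z up. The tray lies on the plate (underside at z = 4 mm) between side rails, 3 mm play each side. A dark bracket, clamped in slots, carries lip and stop together; where it sits along x is NOT reported: up to 10 mm either way of nominal.
- holder_lip (a point): Nominal inner edge of the front lip, at its top (x = -74.5, z = 15 mm in the holder; the true lip is up to 10 mm off along x). The lip is 4 mm thick, underside at z = 11 mm, and reaches 26.5 mm rearwards from an upright front wall, over the tray's hook edge. The hook edge is out from under it only while the tray is within 2.5 mm of the stop.
- holder_stop (a point): Nominal face of the rear stop wall, at the plate (x = +88, z = 4 mm; the true one is off along x by as much as the lip). A flange reaches 12 mm forwards from it over the tongue, underside z = 13, top 17 mm. The tray starts 5 to 28 mm short of it. It is rigid: creep at under 10 mm/s, stop at 4 to 5 N (sliding takes up to 3 N). 13 N on stop, lip, flange or rails is too much.
- mat: Fixed cork mat, 230 (x) x 170 (y) x 8 mm, origin at the centre of its underside; top at z = 8 mm.
- scraper: Bystander: stainless scraper lying flat, 210 mm long, 20 mm high; origin between handle and blade, underside.
- spatula: Bystander: grey hard silicone spatula lying flat, 275 mm long, 14 mm high; origin in the handle, underside.
- brush: Bystander: red plastic pot brush, 225 mm long, 30 mm high; origin near its middle, underside.
- jar: Bystander: empty glass jar with bamboo lid, 88 mm across, 114 mm high; origin at the centre of its underside.
- spoon_rest: Bystander: round white ceramic spoon rest, 120 mm across, 20 mm high; origin at the centre of its underside.
- knob_a: Bystander: black plastic range knob lying on the ledge, 36 mm across, 26 mm high; origin at the centre of its underside.
- knob_b: Bystander: a second black range knob like the first, 36 mm across, 26 mm high; origin at the centre of its underside.
Mind the look-alikes: they are no part of the job. Several things look just like the tray: the one meant starts farthest to the robot's left.

How it is judged:
By the outcome, as a careful person would: the job done as asked, in the order asked, and still so for the second after the job is handed in, with the robot touching nothing.
It also fails if it takes over 70 s, if anything falls off the work surface, if the arm or the gripper's body presses on something with over 40 N, if the wrist force passes 120 N, or if a joint passes its speed limit or range.

## Working session

There is one attempt and no reset: what is moved stays moved. The work goes in short steps, Python scripts to look and compute and a tool call to move; the robot and the scene stay as the last step left them, time stands still between calls to the robot, and variables do not carry over. Pictures are saved under pics/ and viewed, and the job is handed in when it is done.

Besides the shell and the picture viewer there is one more tool, called after "Call:" as a command line: name --argument value ..., lists and objects as JSON in quotes. servo_tool: Moves the arm, as the interface text tells. Its arguments: {"type":"object","properties":{"rows":{"type":"array"},"gripper":{"type":"number"},"grip_force":{"type":"number"}},"required":["rows"]}

```bash
mkdir -p pics; ls
python3 - <<'E'
from rig import arm
import cv2
print(arm.state())
for n in ["scene","top","wrist"]:
    c=arm.get_calibration(n); print(n,c)
    im=arm.read_camera(n); cv2.imwrite(f"pics/{n}0.png",cv2.cvtColor(im,cv2.COLOR_RGB2BGR))
E
```

```text
pics
{'time_s': 0.0, 'qpos': array([ 1.07009700e+00,  2.64774990e-01,  1.60537275e+00,  1.90989477e-05,
        1.27368166e+00, -3.68938130e-02]), 'joint_vel': array([-1.69481038e-03, -7.26564564e-05,  1.79017660e-05,  7.92149589e-04,
        1.17827926e-03, -1.79413384e-03]), 'effort': array([-1.28082531e-03, -5.15128005e+01, -3.67308497e+01, -3.42205085e-04,
        1.31091071e-02, -2.94793028e-05]), 'ee_pos': array([0.30160889, 0.60305889, 0.22994797]), 'eef_rot': array([ 2.29832345e-01,  9.73229594e-01, -1.07578834e-03, -3.05807753e-04]), 'force': array([ 1.18704224,  1.40163338, -0.51006231]), 'torque': array([-0.04787017,  0.0027053 , -0.00896039]), 'grip_width': 1.0015807714696154}
scene {'fx': 520.1253144498893, 'fy': 520.1253144498893, 'cx': 319.10513473760267, 'cy': 201.63081832553212, 'world_from_camera': array([[ 0.15592492,  0.86258826, -0.48127841,  1.23951156],
       [ 0.98774767, -0.13935658,  0.07024442, -0.0827435 ],
       [-0.0064773 , -0.48633449, -0.87374871,  1.30436346],
       [ 0.        ,  0.        ,  0.        ,  1.        ]])}
top {'fx': 474.24331370891673, 'fy': 474.24331370891673, 'cx': 315.01512716293956, 'cy': 197.66440834261235, 'world_from_camera': array([[ 0.01925285, -0.99372971,  0.11013893,  0.38811514],
       [-0.99975459, -0.02034189, -0.00877277,  0.01651255],
       [ 0.0109582 , -0.109943  , -0.99387748,  1.51845282],
       [ 0.        ,  0.        ,  0.        ,  1.        ]])}
wrist {'fx': 282.9017058714836, 'fy': 282.9017058714836, 'cx': 318.9198471807275, 'cy': 198.2102378250859, 'world_from_camera': array([[ 0.44704022,  0.86316213,  0.23474705,  0.24251558],
       [ 0.89451102, -0.43070925, -0.11974799,  0.63244515],
       [-0.0022542 ,  0.26351599, -0.9646524 ,  0.37270245],
       [ 0.        ,  0.        ,  0.        ,  1.        ]])}
```

View pics/top0.png

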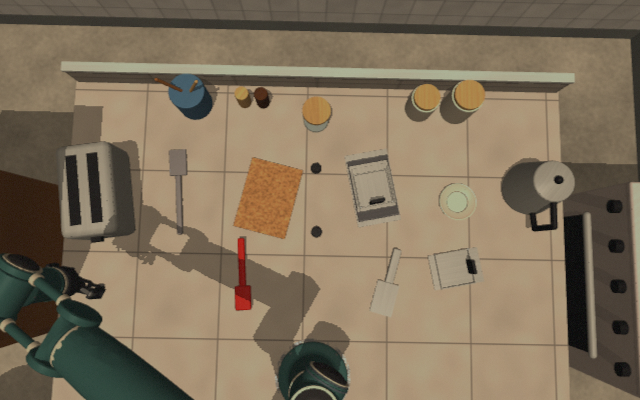

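View pics/scene0.png

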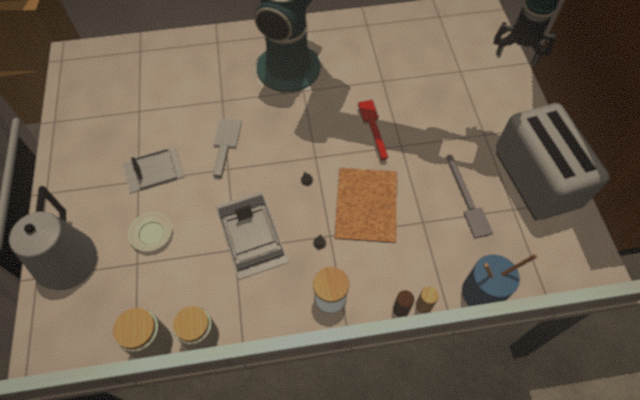

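View pics/wrist0.png

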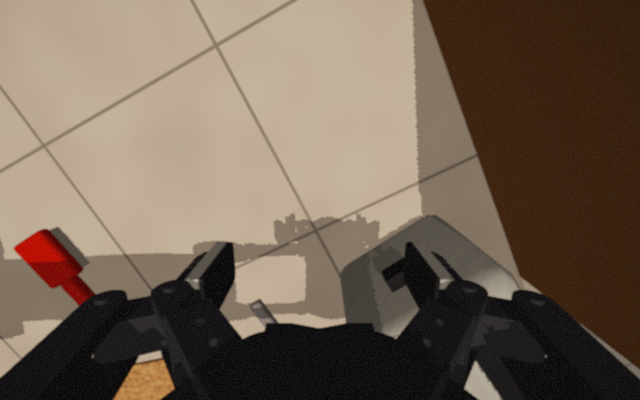

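Top: the holder with the tray is near (372,187), the mat at (268,197), and a loose look-alike at (455,268). The wrist shows only the left side. I'll zoom in.

Run:
```python
import cv2
im=cv2.imread("pics/top0.png")
cv2.imwrite("pics/tz.png",cv2.resize(im[135:240,220:420],None,fx=4,fy=4,interpolation=cv2.INTER_CUBIC)[:,:800])
im=cv2.imread("pics/scene0.png")
cv2.imwrite("pics/sz.png",cv2.resize(im[180:290,200:330],None,fx=5,fy=5,interpolation=cv2.INTER_CUBIC))
```

```text
(no output)
```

View pics/tz.png

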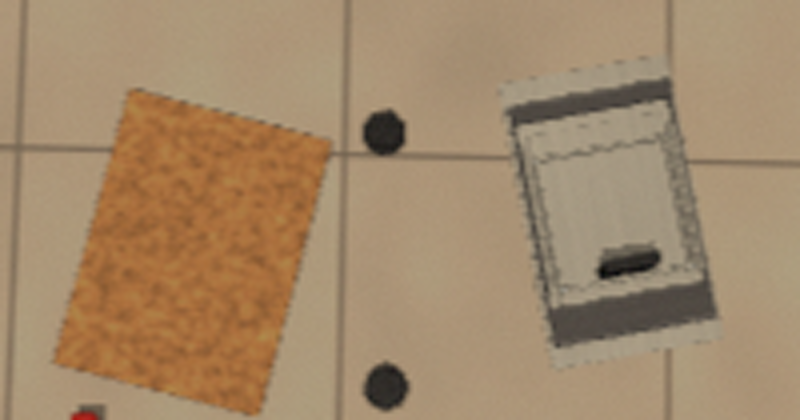

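View pics/sz.png

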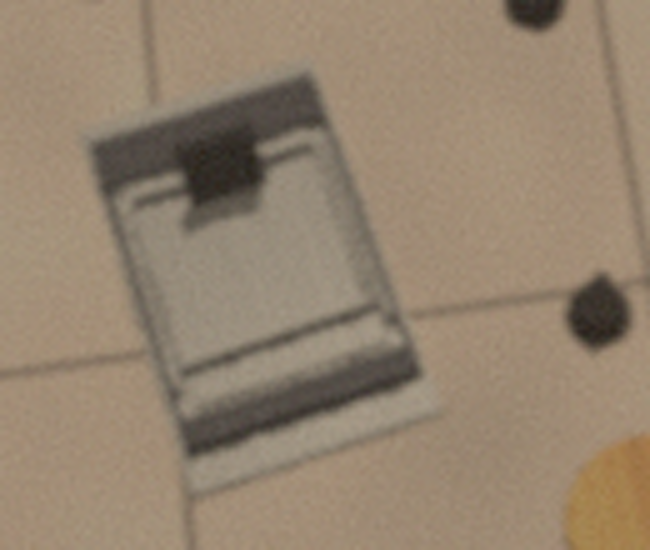

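The zoom shows the tray in its holder: the dark lip is at the front (bottom), the flange at the top, and the tab at zoom (630,262). The holder is turned about +0.19 rad and the mat about −0.27 rad. The tool can't tilt, so I'll grip the tab across its width with the jaws along the holder's y axis. That lets the tray pivot about the jaw axis.

```bash
cat > h.py <<'E'
import numpy as np, cv2
from rig import arm
def ray(c,u,v,z):
    M=c["world_from_camera"]; d=M[:3,:3]@np.array([(u-c["cx"])/c["fx"],(v-c["cy"])/c["fy"],1.])
    o=M[:3,3]; return o+d*(z-o[2])/d[2]
def proj(c,p):
    M=c["world_from_camera"]; q=M[:3,:3].T@(np.asarray(p)-M[:3,3]); return np.array([c["fx"]*q[0]/q[2]+c["cx"],c["fy"]*q[1]/q[2]+c["cy"]])
def snap(n,f):
    c=arm.get_calibration(n); im=cv2.cvtColor(arm.read_camera(n),cv2.COLOR_RGB2BGR); cv2.imwrite("pics/"+f,im); return c,im
def rect(pts):
    # pts: 4 corners TL..; returns centre, yaw of long axis from minAreaRect
    (cx,cy),(w,h),a=cv2.minAreaRect(np.array(pts,np.float32)[:,:2]*1000)
    a=np.radians(a)
    if w<h: a+=np.pi/2;w,h=h,w
    a=(a+np.pi/2)%np.pi-np.pi/2
    return cx,cy,w,h,a
E
python3 - <<'E'
from h import *
ct=arm.get_calibration("top"); cs=arm.get_calibration("scene")
z=lambda u,v:((u+.5)/4-.5+220,(v+.5)/4-.5+135)
P=[ray(ct,*z(*p),0.004) for p in [(498,87),(662,57),(718,342),(552,368)]]
print("holder top",np.round(P,4).tolist(),rect(P))
zs=lambda u,v:((u+.5)/5-.5+200,(v+.5)/5-.5+180)
P=[ray(cs,*zs(*p),0.004) for p in [(85,135),(308,68),(440,410),(192,494)]]
print("holder scene",np.round(P,4).tolist(),rect(P))
for n,c in(("top",ct),("scene",cs)):
    im=cv2.imread(f"pics/{n}0.png"); h=cv2.cvtColor(im,cv2.COLOR_BGR2HSV)
    m=cv2.inRange(h,(5,130,80),(20,255,255)); m=cv2.morphologyEx(m,cv2.MORPH_CLOSE,np.ones((5,5)))
    k=max(cv2.findContours(m,0,2)[0],key=cv2.contourArea)
    pts=[ray(c,*q[0],0.008) for q in k]; print(n,"mat",rect(pts))
print("tab top centre top:",ray(ct,*z(630,256),0.066))
print("tab top scene:",[ray(cs,*zs(*p),0.066) for p in [(180,145),(255,128)]])
E
```

```text
holder top [[0.6927, -0.0888, 0.004], [0.7204, -0.222, 0.004], [0.4891, -0.2676, 0.004], [0.4657, -0.1348, 0.004]] (591.5835571289062, -178.03042602539062, 235.7361297607422, 136.0669708251953, np.float64(0.19463458162064873))
holder scene [[0.4927, -0.2692, 0.004], [0.469, -0.1391, 0.004], [0.6921, -0.0907, 0.004], [0.7187, -0.2264, 0.004]] (592.5220336914062, -180.6748809814453, 230.06922912597656, 138.33865356445312, np.float64(0.19373251902516841))
top mat (553.3665771484375, 154.04721069335938, 227.95326232910156, 166.90216064453125, np.float64(-0.23561292427456415))
scene mat (552.7926635742188, 152.3748016357422, 227.96502685546875, 164.86090087890625, np.float64(-0.2305396023979629))
tab top centre top: [ 0.55001305 -0.1879648   0.066     ]
tab top scene: [array([ 0.54266474, -0.20979302,  0.066     ]), array([ 0.53867122, -0.16868093,  0.066     ])]
```

Call:
servo_tool --rows '[0.28,-1,0.1,0.26,0.28,-1,0.1,0.26,0.28,-1,0.1,0.26,0.28,-1,0.1,0.26,0.28,-1,0.1,0.26,0.28,-1,0.1,0.26,0.28,-1,0.1,0.26,0.28,-1,0.1,0.26]' --gripper 1 --grip_force 20

```text
time_s: 0.82
ee_pos: [0.3579, 0.4023, 0.251]
eef_rot: [0.148, 0.989, -0.0, -0.0]
force: [0.8, -0.0, 0.3]
grip_width: 1.002
```

Call:
servo_tool --rows '[0.28,-1,0,0.26,0.28,-1,0,0.26,0.28,-1,0,0.26,0.28,-1,0,0.26,0.28,-1,0,0.26,0.28,-1,0,0.26,0.28,-1,0,0.26,0.28,-1,0,0.26]'

```text
time_s: 1.48
ee_pos: [0.4138, 0.2024, 0.2511]
eef_rot: [0.065, 0.998, -0.0, -0.0]
force: [0.0, 0.2, -0.9]
grip_width: 0.997
```

Call:
servo_tool --rows '[0.28,-1,0,0.26,0.28,-1,0,0.26,0.28,-1,0,0.26,0.28,-1,0,0.26,0.28,-1,0,0.26,0.28,-1,0,0.26,0.28,-1,0,0.26,0.28,-1,0,0.26]'

```text
time_s: 2.15
ee_pos: [0.4698, 0.0024, 0.2511]
eef_rot: [-0.018, 1.0, 0.0, -0.0]
force: [0.1, -0.3, 0.5]
grip_width: 1.002
```

Call:
servo_tool --rows '[0.2,-1,0,0.26,0.2,-1,0,0.26,0.2,-1,0,0.26,0.2,-1,0,0.26,0.2,-1,0,0.26,0.2,-1,0,0.26,0.2,-0.8,0,0.2,0,-0.5,0,0]'

```text
time_s: 2.82
ee_pos: [0.5053, -0.1808, 0.2509]
eef_rot: [-0.088, 0.996, -0.0, -0.0]
force: [-0.1, -0.0, -0.8]
grip_width: 1.001
```

Run:
```python
from h import *
s=arm.state(); print(s["ee_pos"],s["eef_rot"],s["force"],s["qpos"],s["time_s"])
snap("wrist","w1.png")
```

```text
[ 0.50526575 -0.18081734  0.25093685] [-8.75172268e-02  9.96162985e-01 -1.97109585e-04 -5.77782159e-05] [-0.1121263  -0.04546331 -0.77081521] [-3.89819445e-01 -1.08191892e-02  1.87509517e+00 -4.21254711e-04
  1.27723818e+00 -2.13575256e+00] 2.8167
```

View pics/w1.png

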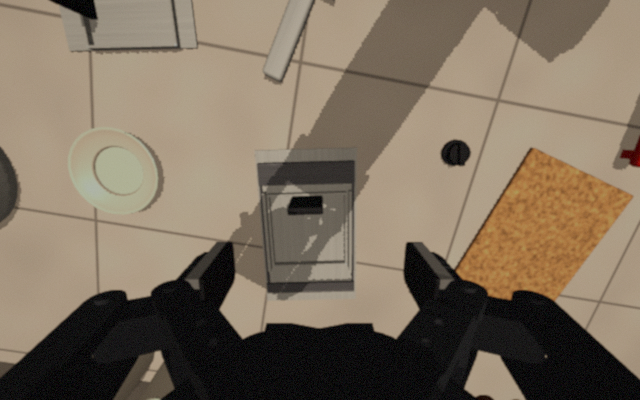

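Wrist view: the holder fills roughly (257–356, 148–297), with the tab at (305,205) and the lip at the top of the image. I'll zoom to measure.

Run:
```python
import cv2
im=cv2.imread("pics/w1.png")
cv2.imwrite("pics/wz.png",cv2.resize(im[140:305,245:370],None,fx=3.6,fy=3.6,interpolation=cv2.INTER_CUBIC))
```

```text
(no output)
```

View pics/wz.png

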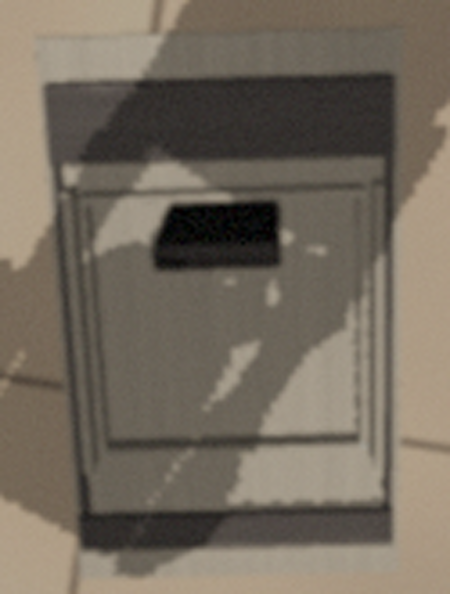

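Run:
```python
from h import *
c=arm.get_calibration("wrist")
z=lambda u,v:((u+.5)/3.6-.5+245,(v+.5)/3.6-.5+140)
T=[ray(c,*z(*p),0.066)[:2] for p in [(156,246),(278,242),(279,265),(156,269)]]
print("tab top corners",np.round(T,4).tolist(),np.mean(T,0))
P=[ray(c,*z(*p),0.004) for p in [(35,37),(405,25),(391,572),(80,578)]]
print(np.round(P,4).tolist(),rect(P))
yaw=0.194;ex=np.array([np.cos(yaw),np.sin(yaw)]);ey=np.array([-ex[1],ex[0]])
H=np.array([.592,-.179])
f=lambda p,zz:(lambda d:np.round([d@ex,d@ey],4))(ray(c,*z(*p),zz)[:2]-H)
print("lip inner edge top",f((65,162),.015),f((385,157),.015))
print("flange front edge",f((85,512),.017),f((385,505),.017))
print("rim front",f((80,192),.014),f((375,182),.014),"rim rear top",f((108,438),.018),f((358,436),.018))
for p in T: d=p-H; print(np.round([d@ex,d@ey],4))
print(c["world_from_camera"][:3,3])
```

```text
tab top corners [[0.5462, -0.2139], [0.5376, -0.1737], [0.5456, -0.1719], [0.5542, -0.2127]] [ 0.54589975 -0.19306823]
[[0.4923, -0.2748, 0.004], [0.4635, -0.1377, 0.004], [0.6965, -0.0944, 0.004], [0.7233, -0.2284, 0.004]] (593.4874267578125, -183.03269958496094, 236.9300079345703, 140.09820556640625, np.float64(0.1983804841414134))
lip inner edge top [-0.0701 -0.0646] [-0.0697  0.057 ]
flange front edge [ 0.0787 -0.0666] [0.0778 0.0584]
rim front [-0.058  -0.0599] [-0.0598  0.0534] rim rear top [ 0.0444 -0.0548] [0.0454 0.047 ]
[-0.0517 -0.0254]
[-0.0523  0.0157]
[-0.0442  0.0159]
[-0.0436 -0.0258]
[ 0.43966658 -0.19412876  0.3935834 ]
```

Call:
servo_tool --rows '[0.27,-0.07,-0.9,0.05,0.27,-0.07,-0.9,0.05,0.27,-0.07,-0.9,0.05,0.27,-0.07,-0.9,0.05,0.27,-0.07,-0.9,0.05,0.25,-0.05,-0.7,0,0,0,0,0]'

```text
time_s: 3.45
ee_pos: [0.5424, -0.1869, 0.1167]
eef_rot: [-0.098, 0.995, 0.002, -0.003]
force: [-1.1, 1.1, -0.4]
grip_width: 1.0
```

Run:
```python
from h import *
s=arm.state(); print(s["ee_pos"],s["eef_rot"],s["force"],s["time_s"])
c,im=snap("wrist","w2.png")
cv2.imwrite("pics/w2z.png",cv2.resize(im[140:300,220:420],None,fx=4,fy=4,interpolation=cv2.INTER_CUBIC)[:600])
```

```text
[ 0.54238614 -0.18689109  0.11670665] [-0.09796709  0.99518185  0.00198609 -0.00340549] [-1.07230524  1.12870973 -0.36749309] 3.45
```

View pics/w2.png

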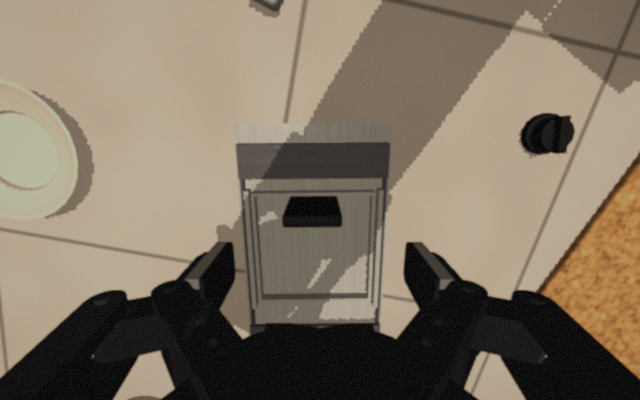

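View pics/w2z.png

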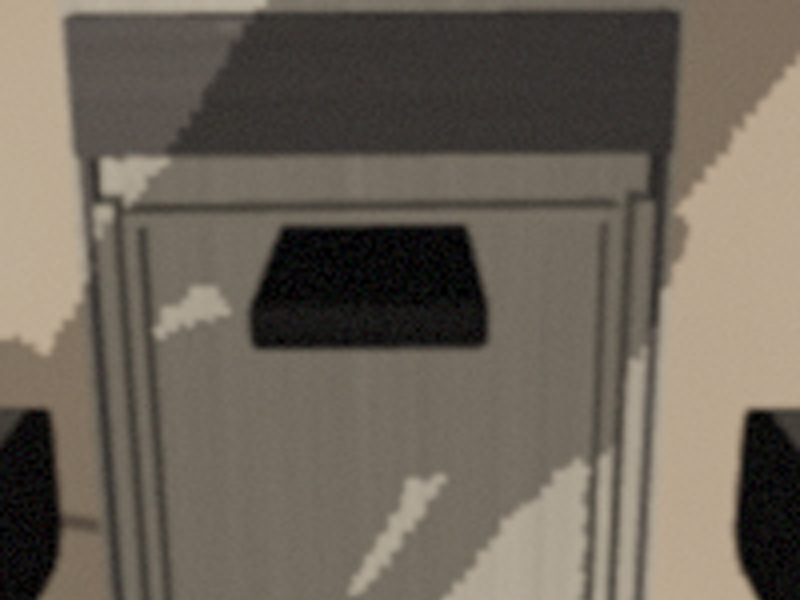

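Run:
```python
from h import *
from scipy.spatial.transform import Rotation as R
s=arm.state();print(s["ee_pos"],s["joint_vel"].round(3),s["force"])
c=arm.get_calibration("wrist")
z=lambda u,v:((u+.5)/4-.5+220,(v+.5)/4-.5+140)
t=s["ee_pos"];Rm=R.from_quat(s["eef_rot"]).as_matrix()
print("jaw ang",np.arctan2(Rm[1,1],Rm[0,1]))
T=np.array([ray(c,*z(*p),0.066) for p in [(252,307),(486,303),(487,346),(254,347)]])
print(np.round(T,4).tolist(),T.mean(0), "in tool:",(T.mean(0)-t)@Rm)
e=T[1]-T[0];print("tab width",np.linalg.norm(e),"ang",np.arctan2(e[1],e[0]))
e=T[2]-T[3];print("tab width",np.linalg.norm(e),"ang",np.arctan2(e[1],e[0]))
B=np.array([ray(c,*z(*p),0.008) for p in [(282,227),(466,227)]]);print("tab base front",B,"in tool",(B.mean(0)-t)@Rm)
for nm,l,r,zz in [("lip inner",(80,155),(672,152),.015),("lip outer",(66,16),(680,11),.015),("rim front",(130,208),(615,203),.018)]:
    a=ray(c,*z(*l),zz);b=ray(c,*z(*r),zz);e=b-a;print(nm,a.round(4),b.round(4),"ang",np.arctan2(e[1],e[0]),"mid",(a+b)/2)
a=ray(c,*z(95,250),.009);b=ray(c,*z(118,600),.009);e=b-a;print("L rail ang",np.arctan2(e[1],e[0]))
a=ray(c,*z(660,230),.009);b=ray(c,*z(648,580),.009);e=b-a;print("R rail ang",np.arctan2(e[1],e[0]))
```

```text
[ 0.54301455 -0.18728287  0.11880722] [-0.003 -0.04  -0.035 -0.002  0.016 -0.004] [ 0.20998979 -0.2312769  -0.37426283]
jaw ang 1.7672219547289028
[[0.5486, -0.2137, 0.066], [0.5396, -0.1721, 0.066], [0.5477, -0.1701, 0.066], [0.5562, -0.2121, 0.066]] [ 0.54804849 -0.19201756  0.066     ] in tool: [-0.00426401 -0.00580401  0.05276829]
tab width 0.042623722500372004 ang 1.7843715975553662
tab width 0.042860996443235905 ang 1.7707950573798463
tab base front [[ 0.54873965 -0.21376279  0.008     ]
 [ 0.54044296 -0.1719417   0.008     ]] in tool [-0.00098617 -0.00614337  0.11078371]
lip inner [ 0.5393 -0.2601  0.015 ] [ 0.5131 -0.1316  0.015 ] ang 1.7720268841416351 mid [ 0.52616366 -0.1958242   0.015     ]
lip outer [ 0.5097 -0.2668  0.015 ] [ 0.483  -0.1378  0.015 ] ang 1.7753258197885302 mid [ 0.49634393 -0.2022878   0.015     ]
rim front [ 0.5482 -0.247   0.018 ] [ 0.5262 -0.1419  0.018 ] ang 1.7773105725233342 mid [ 0.53722811 -0.19444835  0.018     ]
L rail ang 0.19085306789162165
R rail ang 0.22377195698649668
```

Call:
servo_tool --rows '[0,0,-0.6,0.05,0,0,-0.6,0,0,0,-0.6,0,0,0,0,0,0,0,0,0]'

```text
time_s: 3.92
ee_pos: [0.5447, -0.1884, 0.077]
eef_rot: [-0.1, 0.995, 0.0, -0.0]
force: [-0.4, 0.4, -0.3]
grip_width: 1.002
```

```bash
cat > tab.py <<'E'
from h import *
from scipy.spatial.transform import Rotation as R
s=arm.state();t=s["ee_pos"];Rm=R.from_quat(s["eef_rot"]).as_matrix()
print(t,"jaw",np.arctan2(Rm[1,1],Rm[0,1]),s["force"].round(2),s["joint_vel"].round(3),s["time_s"])
E
cat > t.py <<'E'
from tab import *
import sys
c,im=snap("wrist",sys.argv[1])
m=(im.max(2)<26).astype(np.uint8); 
n,l,st,ce=cv2.connectedComponentsWithStats(m)
for i in range(1,n):
    if st[i,4]>300: print(st[i])
cv2.imwrite("pics/z_"+sys.argv[1],cv2.resize(im[120:320,190:450],None,fx=3,fy=3,interpolation=cv2.INTER_CUBIC))
E
python3 t.py w3.png
```

```text
[ 0.54466065 -0.18840693  0.07702582] jaw 1.7710571186689734 [-0.37  0.43 -0.33] [-0.002 -0.015 -0.025  0.001 -0.008 -0.001] 3.9167
[ 563  110   56   47 1421]
[ 279  207   71   40 2203]
[    0   243   640   157 44121]
```

View pics/z_w3.png

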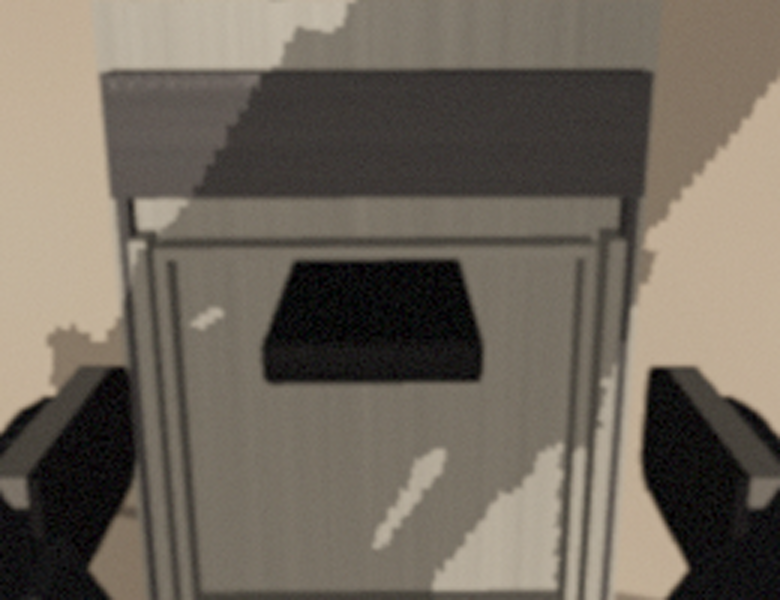

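Run:
```python
from tab import *
c=arm.get_calibration("wrist")
z=lambda u,v:((u+.5)/3-.5+190,(v+.5)/3-.5+120)
T=np.array([ray(c,*z(*p),0.066) for p in [(263,344),(481,342),(482,381),(264,382)]])
print(T.mean(0),"in tool",(T.mean(0)-t)@Rm, np.linalg.norm(T[2]-T[3]))
e=T[2]-T[3];print(np.arctan2(e[1],e[0]))
for (l,r,zz,n) in [((135,235),(630,233),.009,"rail/plate?"),((155,243),(600,240),.018,"rim front"),((113,196),(643,194),.015,"lip in"),((130,215),(622,214),0.008,"hook plate sides")]:
    m=(ray(c,*z(*l),zz)+ray(c,*z(*r),zz))/2; print(n,m,(m-t)@Rm,np.linalg.norm(ray(c,*z(*l),zz)-ray(c,*z(*r),zz)))
```

```text
[ 0.54549858 -0.18877271  0.07781283] jaw 1.771056227980127 [ 0.96 -0.43  0.32] [-0.002 -0.008 -0.017 -0.001 -0.007 -0.001] 3.9667
[ 0.54779603 -0.19221983  0.066     ] in tool [-0.00155101 -0.0038267   0.01181756] 0.04315622512073955
1.7766889681104012
rail/plate? [ 0.53705793 -0.19278903  0.009     ] [ 0.00915713 -0.00220725  0.06880303] 0.1277731493004597
rim front [ 0.53677746 -0.19405212  0.018     ] [ 0.00967198 -0.0033958   0.05980323] 0.1102473487940514
lip in [ 0.52585581 -0.1961457   0.015     ] [ 0.02079557 -0.0032728   0.06278921] 0.1312699255408466
hook plate sides [ 0.53255221 -0.19540225  0.008     ] [ 0.01409388 -0.00387121  0.06979804] 0.12680054479220607
```

Call:
servo_tool --rows '[0.1,-0.14,-0.4,0,0,0,-0.4,0,0,0,-0.4,0,0,0,-0.4,0,0,0,-0.4,0,0,0,0,0,0,0,0,0]' --gripper 0.3

```text
time_s: 4.55
ee_pos: [0.5463, -0.1918, 0.0247]
eef_rot: [-0.1, 0.995, 0.001, -0.001]
force: [-0.1, 0.2, 0.6]
grip_width: 0.648
```

```bash
python3 t.py w4.png; python3 -c "
from tab import *;print(s['grip_width'])"
```

```text
[ 0.54629535 -0.19184674  0.02474365] jaw 1.7709275846942936 [-0.12  0.17  0.58] [ 0.001 -0.016 -0.02  -0.001  0.003  0.   ] 4.55
[ 270  233  103   65 4333]
[    0   236   640   164 31437]
[ 0.54706726 -0.19215587  0.02563067] jaw 1.7709458782830847 [ 0.   -0.03  0.03] [-0.002 -0.014 -0.015 -0.    -0.     0.001] 4.6
0.6502172923722324
```

View pics/z_w4.png

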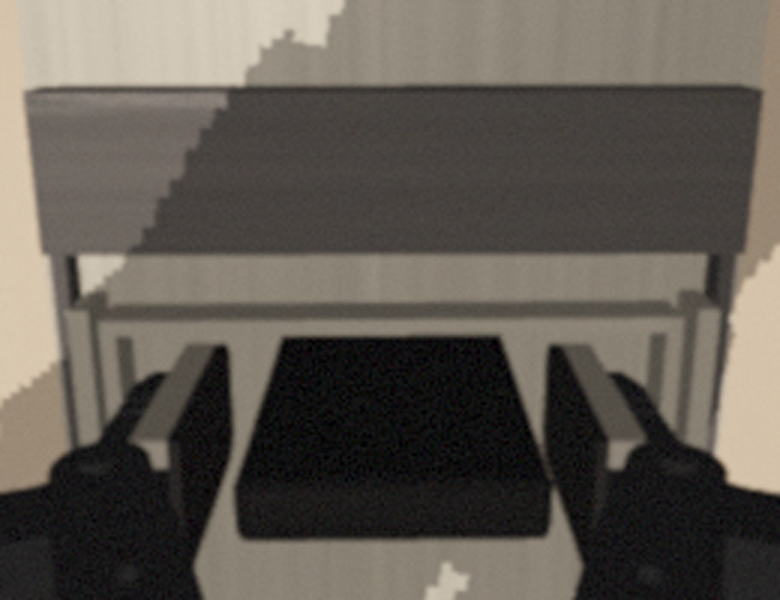

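Call:
servo_tool --rows '[0,0,0,0,0,0,0,0,0,0,0,0]' --gripper 0.06 --grip_force 20

```text
time_s: 4.85
ee_pos: [0.5478, -0.1923, 0.0267]
eef_rot: [-0.1, 0.995, -0.0, 0.0]
force: [-0.4, 0.6, -1.2]
grip_width: 0.529
```

Call:
servo_tool --rows '[0,0,0,0,0,0,0,0]' --gripper 0.02

```text
time_s: 5.02
ee_pos: [0.5478, -0.1922, 0.0268]
eef_rot: [-0.1, 0.995, -0.0, 0.0]
force: [0.3, 2.3, 1.5]
grip_width: 0.513
```

Call:
servo_tool --rows '[0,0,0,0,0,0,0,0]' --gripper -0.03

```text
time_s: 5.18
ee_pos: [0.5478, -0.1922, 0.0268]
eef_rot: [-0.1, 0.995, -0.0, 0.0]
force: [-1.0, 1.5, 3.8]
grip_width: 0.513
```

Call:
servo_tool --rows '[0,0,0,0,0,0,0,0,0,0,0,0]' --gripper -0.5 --grip_force 25

```text
time_s: 5.43
ee_pos: [0.5478, -0.1922, 0.0268]
eef_rot: [-0.1, 0.995, -0.0, 0.0]
force: [-0.2, 3.4, 5.9]
grip_width: 0.51
```

Call:
servo_tool --rows '[0,0.01,0.02,0,0,0,0,0]'

```text
time_s: 5.6
ee_pos: [0.5478, -0.1922, 0.0269]
eef_rot: [-0.1, 0.995, -0.0, 0.0]
force: [-0.2, 1.6, 2.3]
grip_width: 0.511
```

Call:
servo_tool --rows '[0,0.01,0.02,0,0,0,0,0]'

```text
time_s: 5.77
ee_pos: [0.5473, -0.192, 0.0269]
eef_rot: [-0.1, 0.995, -0.0, -0.0]
force: [0.1, -0.4, -1.6]
grip_width: 0.514
```

Call:
servo_tool --rows '[0.03,0.006,0,0,0.03,0.006,0,0,0.03,0.006,0,0,0.03,0.006,0,0,0.03,0.006,0,0,0.03,0.006,0,0,0.03,0.006,0,0,0.03,0.006,0,0]'

```text
time_s: 6.43
ee_pos: [0.5534, -0.1905, 0.027]
eef_rot: [-0.1, 0.995, 0.0, -0.0]
force: [-0.8, -0.7, -3.3]
grip_width: 0.51
```

Call:
servo_tool --rows '[0.03,0.006,-0.004,0,0.03,0.006,-0.004,0,0.03,0.006,0,0,0.03,0.006,0,0,0.03,0.006,0,0,0.03,0.006,0,0,0.03,0.006,0,0,0.03,0.006,0,0]'

```text
time_s: 7.1
ee_pos: [0.5595, -0.1894, 0.027]
eef_rot: [-0.1, 0.995, 0.0, -0.0]
force: [-1.3, 0.0, -2.0]
grip_width: 0.512
```

Call:
servo_tool --rows '[0.03,0.006,0,0,0.03,0.006,0,0,0.03,0.006,0,0,0,0,0,0]'

```text
time_s: 7.43
ee_pos: [0.5619, -0.1889, 0.0271]
eef_rot: [-0.1, 0.995, 0.0, 0.0]
force: [-0.5, -0.1, -4.1]
grip_width: 0.512
```

Call:
servo_tool --rows '[0.02,0.004,-0.004,0,0.02,0.004,0,0,0.02,0.004,0,0,0.02,0.004,0,0]'

```text
time_s: 7.77
ee_pos: [0.5638, -0.1886, 0.027]
eef_rot: [-0.1, 0.995, -0.0, 0.0]
force: [0.1, 0.3, -3.1]
grip_width: 0.513
```

Call:
servo_tool --rows '[0.02,0.004,0,0,0.02,0.004,0,0]'

```text
time_s: 7.93
ee_pos: [0.5647, -0.1884, 0.027]
eef_rot: [-0.1, 0.995, -0.0, -0.0]
force: [-0.9, -0.5, -2.6]
grip_width: 0.511
```

Call:
servo_tool --rows '[0.02,0.004,0,0]'

```text
time_s: 8.02
ee_pos: [0.5653, -0.1882, 0.027]
eef_rot: [-0.1, 0.995, -0.0, -0.0]
force: [-1.5, -0.6, -2.5]
grip_width: 0.514
```

Call:
servo_tool --rows '[0.02,0.004,0,0]'

```text
time_s: 8.1
ee_pos: [0.5658, -0.1881, 0.027]
eef_rot: [-0.1, 0.995, -0.0, -0.0]
force: [-0.4, -0.3, -2.1]
grip_width: 0.516
```

Call:
servo_tool --rows '[0.02,0.004,0,0]'

```text
time_s: 8.18
ee_pos: [0.5662, -0.188, 0.027]
eef_rot: [-0.1, 0.995, 0.0, -0.0]
force: [-0.2, -0.5, -2.7]
grip_width: 0.512
```

Call:
servo_tool --rows '[0.02,0.004,0,0]'

```text
time_s: 8.27
ee_pos: [0.5667, -0.188, 0.027]
eef_rot: [-0.1, 0.995, -0.0, -0.0]
force: [-1.0, -0.1, -2.6]
grip_width: 0.512
```

Call:
servo_tool --rows '[0.02,0.004,0,0]'

```text
time_s: 8.35
ee_pos: [0.5672, -0.1879, 0.027]
eef_rot: [-0.1, 0.995, 0.0, -0.0]
force: [-1.8, -0.2, -1.7]
grip_width: 0.511
```

Call:
servo_tool --rows '[0.02,0.004,0,0]'

```text
time_s: 8.43
ee_pos: [0.5672, -0.1878, 0.0269]
eef_rot: [-0.1, 0.995, 0.0, -0.001]
force: [-4.5, -1.1, -1.4]
grip_width: 0.508
```

Call:
servo_tool --rows '[0.02,0.004,0,0]'

```text
time_s: 8.52
ee_pos: [0.5673, -0.1877, 0.0269]
eef_rot: [-0.1, 0.995, 0.0, -0.001]
force: [-5.9, -2.1, 0.4]
grip_width: 0.511
```

Call:
servo_tool --rows '[-0.02,-0.004,0,0,-0.03,-0.006,0,0,0,0,0,0]' --grip_force 20

```text
time_s: 8.77
ee_pos: [0.5672, -0.1879, 0.027]
eef_rot: [-0.1, 0.995, -0.0, 0.0]
force: [-0.8, 0.5, -2.5]
grip_width: 0.514
```

Call:
servo_tool --rows '[0.013,0.003,0.04,0,0.015,0.003,0.04,0,0,0,0,0]'

```text
time_s: 9.02
ee_pos: [0.5674, -0.1876, 0.0288]
eef_rot: [-0.1, 0.995, 0.0, -0.0]
force: [0.2, -0.2, -4.3]
grip_width: 0.513
```

Call:
servo_tool --rows '[0.015,0.003,0.04,0,0.015,0.003,0.04,0,0,0,0,0]'

```text
time_s: 9.27
ee_pos: [0.5678, -0.1874, 0.0308]
eef_rot: [-0.1, 0.995, 0.0, -0.001]
force: [-2.2, 1.2, -4.3]
grip_width: 0.508
```

Call:
servo_tool --rows '[0.015,0.003,0.04,0,0.015,0.003,0.04,0,0,0,0,0]'

```text
time_s: 9.52
ee_pos: [0.5687, -0.1872, 0.033]
eef_rot: [-0.1, 0.995, 0.0, -0.0]
force: [-3.2, 0.1, -3.6]
grip_width: 0.511
```

```bash
python3 t.py w5.png
```

```text
[ 0.56873337 -0.18722248  0.03297552] jaw 1.7711641297019223 [-3.2   0.15 -3.6 ] [ 0.     0.002  0.004  0.001 -0.004  0.   ] 9.5167
[ 263  228  112   76 5528]
[    0   256   640   144 30907]
[434 331  60  43 753]
```

View pics/z_w5.png

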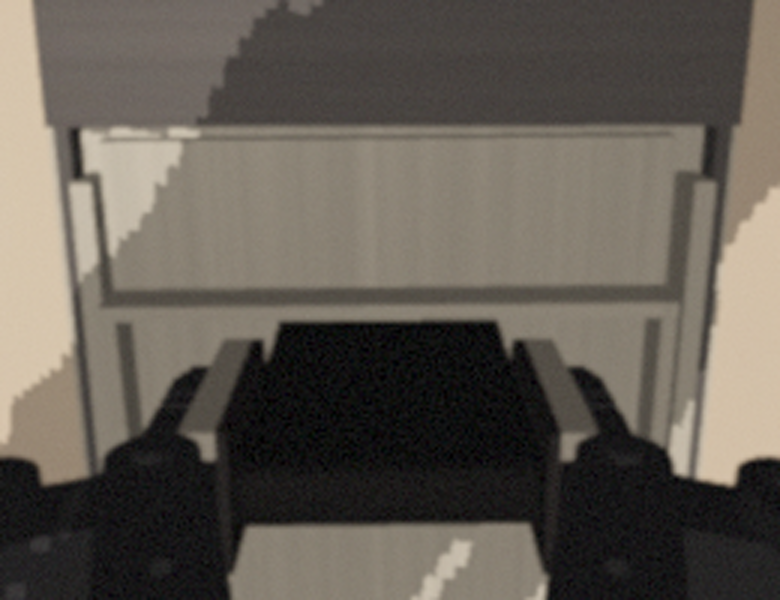

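```bash
cat > edge.py <<'E'
from tab import *
from scipy.optimize import brentq
c=arm.get_calibration("wrist")
zz=lambda u,v:((u+.5)/3-.5+190,(v+.5)/3-.5+120)
def edge(l,r,w,name):
    g=lambda z: np.linalg.norm(ray(c,*zz(*l),z)-ray(c,*zz(*r),z))-w
    z0=brentq(g,-.05,.25); m=(ray(c,*zz(*l),z0)+ray(c,*zz(*r),z0))/2; print(name,"z",round(z0,4),"tool",((m-t)@Rm).round(4),m.round(4)); return m
E
python3 - <<'E'
from edge import *
h=edge((104,137),(674,133),.110,"hook edge top")
k=edge((103,303),(680,300),.110,"rim front")
for z in(.008,.012,.016,.02):
  print(z,np.linalg.norm(ray(c,*zz(104,137),z)-ray(c,*zz(674,133),z)),np.linalg.norm(ray(c,*zz(103,303),z)-ray(c,*zz(680,300),z)))
E
```

```text
[ 0.56872119 -0.18723437  0.0328965 ] jaw 1.7711974708038316 [-2.97  0.64 -2.73] [-0.001  0.001  0.002  0.001 -0.004 -0.001] 9.5667
hook edge top z 0.0125 tool [ 0.042  -0.0006  0.0205] [ 0.5276 -0.1962  0.0125]
rim front z 0.0228 tool [ 0.0117 -0.0001  0.0101] [ 0.5572 -0.1897  0.0228]
0.008 0.11300605719835756 0.12063553183982985
0.012 0.1103088142500564 0.11775618762026828
0.016 0.10761157130175523 0.11487684340070663
0.02 0.1049143283534541 0.11199749918114503
```

Run:
```python
from edge import *
edge((82,128),(703,126),.110,"plate at lip")
edge((82,128),(703,126),.116,"rails at lip")
edge((104,137),(674,133),.110,"line")
edge((68,178),(715,178),.122,"rail front outer")
# predicted px of tray pts for tilt th, tongue edge at stop
ex=np.array([np.cos(.2),np.sin(.2),0]);ey=np.array([-ex[1],ex[0],0])
tab0=np.array([.5672,-.1878,0])  # tab centre xy when on stop
T0=tab0+ex*.12+np.array([0,0,.004])
for th in (0,.03,.05,.08):
  co,si=np.cos(th),np.sin(th)
  def P(x,y,z):
    dx=x-.08
    return T0+ex*(dx*co+z*si)+ey*y+np.array([0,0,-dx*si+z*co])
  q=lambda p:((proj(c,p)+.5-np.array([190,120]))*3-.5).round(0)
  print(th,"hookL",q(P(-.08,-.055,.004)),"hookR",q(P(-.08,.055,.004)),"rimL",q(P(-.05,-.055,.014)),"rimR",q(P(-.05,.055,.014)),"tabtop",q(P(-.035,-.022,.062)),q(P(-.035,.022,.062)),"gripZ",P(-.04,0,.044))
```

```text
[ 0.56872119 -0.18723437  0.0328965 ] jaw 1.7711974708038316 [-2.97  0.64 -2.73] [-0.001  0.001  0.002  0.001 -0.004 -0.001] 9.5667
plate at lip z 0.0255 tool [0.0454 0.     0.0075] [ 0.5242 -0.1963  0.0255]
rails at lip z 0.0173 tool [0.0443 0.0001 0.0156] [ 0.5253 -0.196   0.0173]
line z 0.0125 tool [ 0.042  -0.0006  0.0205] [ 0.5276 -0.1962  0.0125]
rail front outer z 0.0183 tool [ 0.0348 -0.0001  0.0146] [ 0.5346 -0.1942  0.0183]
0 hookL [113. 134.] hookR [668. 134.] rimL [110. 294.] rimR [671. 294.] tabtop [241. 499.] [542. 499.] gripZ [ 0.5672 -0.1878  0.048 ]
0.03 hookL [105. 138.] hookR [676. 139.] rimL [104. 303.] rimR [677. 303.] tabtop [238. 524.] [546. 524.] gripZ [ 0.56854641 -0.18752707  0.05157966]
0.05 hookL [100. 142.] hookR [681. 142.] rimL [100. 309.] rimR [682. 310.] tabtop [236. 542.] [548. 542.] gripZ [ 0.56950223 -0.18733332  0.05394251]
0.08 hookL [ 92. 149.] hookR [690. 149.] rimL [ 93. 320.] rimR [688. 320.] tabtop [232. 570.] [552. 570.] gripZ [ 0.5710223  -0.18702518  0.05744904]
```

Call:
servo_tool --rows '[0.01,0.002,0.04,0,0.01,0.002,0.04,0,0.01,0.002,0.04,0,0,0,0,0]'

```text
time_s: 9.9
ee_pos: [0.5702, -0.1874, 0.0363]
eef_rot: [-0.1, 0.995, -0.0, 0.0]
force: [-2.8, 1.3, -3.7]
grip_width: 0.516
```

Call:
servo_tool --rows '[0.015,0.003,0.04,0,0.015,0.003,0.04,0,0.015,0.003,0.04,0,0,0,0,0]'

```text
time_s: 10.23
ee_pos: [0.5713, -0.1872, 0.0393]
eef_rot: [-0.1, 0.995, -0.0, 0.0]
force: [-1.9, -0.1, -4.4]
grip_width: 0.511
```

```bash
python3 t.py w6.png
python3 - <<'E'
from h import *
c,im=snap("scene","s6.png")
cv2.imwrite("pics/s6z.png",cv2.resize(im[170:290,190:330],None,fx=5,fy=5,interpolation=cv2.INTER_CUBIC))
E
```

```text
[ 0.57134632 -0.18719416  0.03931209] jaw 1.7710383124403208 [-1.87 -0.06 -4.39] [ 0.002  0.003  0.003 -0.    -0.005  0.001] 10.2333
[ 263  226  112   77 5984]
[    1   256   639   144 31397]
[ 438  331   76   69 1247]
```

View pics/z_w6.png

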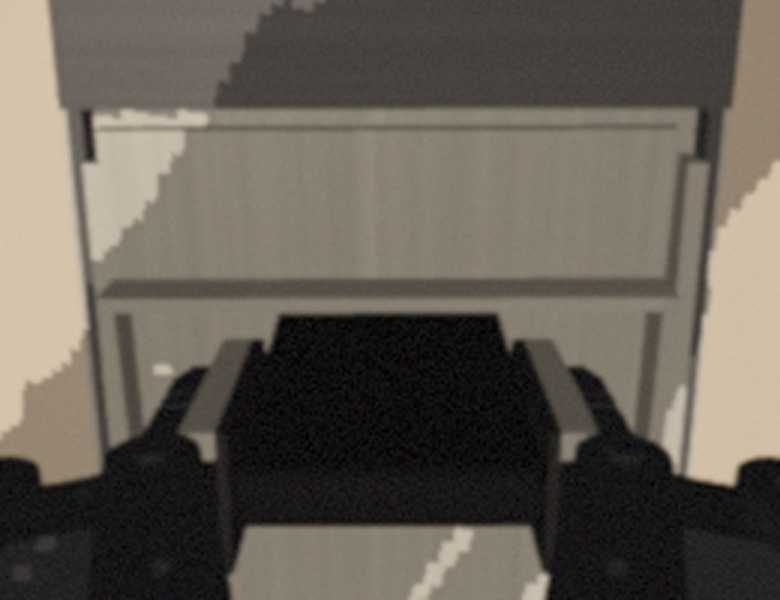

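View pics/s6z.png

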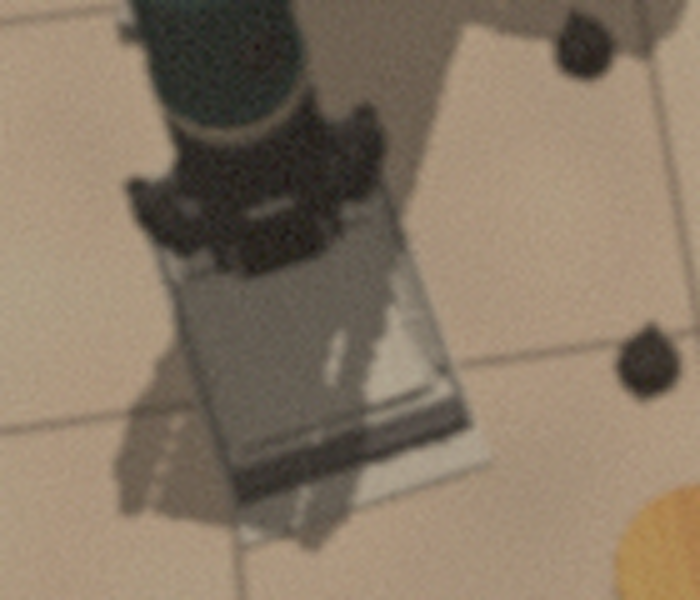

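```bash
cat > pose.py <<'E'
from edge import *
from scipy.optimize import least_squares
def fit(obs,yaw):
    ex=np.array([np.cos(yaw),np.sin(yaw),0]);ey=np.array([-ex[1],ex[0],0]);ez=np.array([0,0,1.])
    def pt(p,x,y,z):
        X,Y,Z,th=p;co,si=np.cos(th),np.sin(th)  # tongue-edge position
        dx=x-.08
        return ex*(X+dx*co+z*si)+ey*(Y+y)+ez*(Z-dx*si+z*co)
    def res(p): return np.concatenate([(proj(c,pt(p,*o[0]))+.5-np.array([190,120]))*3-.5-np.array(o[1]) for o in obs])
    g=t@np.array([ex,ey,ez]).T
    r=least_squares(res,[g[0]+.12,g[1],.005,.05]); p=r.x
    ghold=np.array([pt(p,-.04,0,.044)-t])@Rm
    print("tongue ex,ey,z",p[:3].round(4),"tilt",p[3].round(3),"hook z",pt(p,-.08,0,0).round(4)[2],"grip pt in tool",ghold.round(4),"rms",np.sqrt(np.mean(r.fun**2)).round(2))
    return p
L,Rr=-.055,.055
E
python3 - <<'E'
from pose import *
# image left = -y side
fit([((-.08,L,.004),(97,129)),((-.08,Rr,.004),(677,125)),((-.05,L,.014),(102,298)),((-.05,Rr,.014),(679,296)),((-.045,-.022,.008),(273,315)) ,((-.045,.022,.008),(503,315)),((-.035,-.022,.062),(230,522)),((-.035,.022,.062),(548,522))],.2)
E
```

```text
[ 0.57127219 -0.18721693  0.0391659 ] jaw 1.7709890151909853 [-2.32 -0.31 -3.91] [ 0.     0.     0.001  0.002 -0.    -0.001] 10.3333
tongue ex,ey,z [ 0.6393 -0.2976  0.0142] tilt 0.02 hook z 0.0175 grip pt in tool [[ 0.0025 -0.0007 -0.0215]] rms 2.92
```

```bash
python3 - <<'E'
import pose
from pose import *
# camera in tool frame
M=c["world_from_camera"];Tw=np.eye(4);Tw[:3,:3]=Rm;Tw[:3,3]=t;CT=np.linalg.inv(Tw)@M
def at(pos,q):
    W=np.eye(4);W[:3,:3]=R.from_quat(q).as_matrix();W[:3,3]=pos
    cc=dict(c);cc["world_from_camera"]=W@CT; pose.c=cc; pose.t=np.array(pos); pose.Rm=W[:3,:3]
at([.5467,-.1920,.0252],[-.1,.995,.0006,-.0006])
print("w4 flat");fit([((-.05,L,.014),(97,318)),((-.05,Rr,.014),(688,316)),((-.045,-.022,.008),(281,338)) ,((-.045,.022,.008),(500,336)),((-.035,-.022,.062),(238,538)),((-.035,.022,.062),(549,536)),((-.045,-.022,.062),(238,480)),((-.045,.022,.062),(545,480))],.2)
at([.5687,-.1872,.03297],[-.1,.995,0,0])
print("w5");fit([((-.08,L,.004),(104,137)),((-.08,Rr,.004),(674,134)),((-.05,L,.014),(103,306)),((-.05,Rr,.014),(680,303)),((-.045,-.022,.008),(277,322)) ,((-.045,.022,.008),(500,322)),((-.035,-.022,.062),(232,522)),((-.035,.022,.062),(548,522))],.2)
E
python3 - <<'E'
import cv2
a=cv2.imread("pics/z_w4.png");b=cv2.imread("pics/z_w6.png")
import numpy as np
cv2.imwrite("pics/cmp.png",np.hstack([cv2.resize(x[280:600,200:600],None,fx=1,fy=1) for x in (a,b)])*2)
E
```

```text
[ 0.57127219 -0.18721693  0.0391659 ] jaw 1.7709890151909853 [-2.32 -0.31 -3.91] [ 0.     0.     0.001  0.002 -0.    -0.001] 10.3333
w4 flat
tongue ex,ey,z [ 0.6195 -0.2969  0.0026] tilt -0.006 hook z 0.0017 grip pt in tool [[-0.0015 -0.0001 -0.0207]] rms 4.31
w5
tongue ex,ey,z [ 0.6388 -0.2969  0.0109] tilt -0.008 hook z 0.0096 grip pt in tool [[ 0.0017 -0.0005 -0.021 ]] rms 2.35
```

View pics/cmp.png

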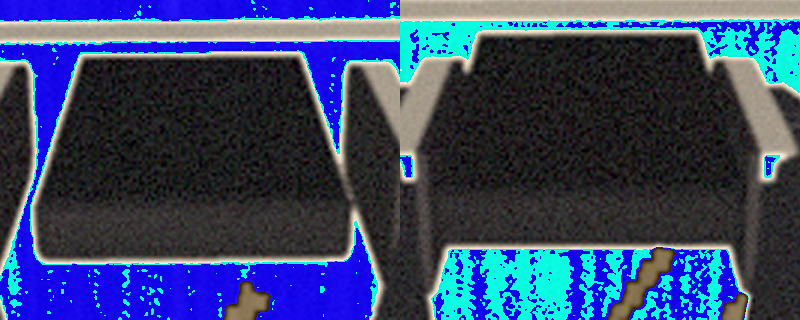

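Call:
servo_tool --rows '[0.01,0.002,0.04,0,0.01,0.002,0.04,0,0.01,0.002,0.04,0,0,0,0,0]'

```text
time_s: 10.67
ee_pos: [0.5725, -0.187, 0.0424]
eef_rot: [-0.1, 0.995, -0.0, 0.001]
force: [0.5, 0.3, -5.6]
grip_width: 0.51
```

Call:
servo_tool --rows '[0.012,0.002,0.04,0,0.012,0.002,0.04,0,0.012,0.002,0.04,0,0,0,0,0]'

```text
time_s: 11.0
ee_pos: [0.573, -0.1868, 0.0453]
eef_rot: [-0.1, 0.995, -0.0, 0.0]
force: [0.9, 0.2, -5.6]
grip_width: 0.511
```

```bash
python3 t.py w7.png
```

```text
[ 0.57297871 -0.18682151  0.04527241] jaw 1.771067165434568 [ 0.88  0.16 -5.57] [-0.001 -0.     0.002 -0.    -0.003 -0.001] 11.0
[621  67  19  51 472]
[ 263  223  112   80 6425]
[    0   255   640   145 33514]
```

View pics/z_w7.png

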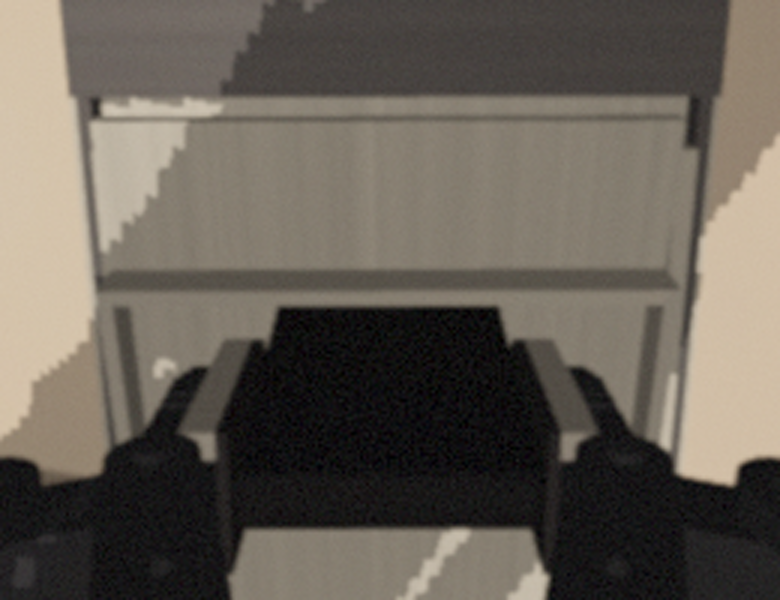

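Run:
```python
from pose import *
fit([((-.08,L,.004),(90,120)),((-.08,Rr,.004),(685,117)),((-.05,L,.014),(100,291)),((-.05,Rr,.014),(679,289)),((-.045,-.022,.008),(272,307)) ,((-.045,.022,.008),(503,307)),((-.035,-.022,.062),(230,526)),((-.035,.022,.062),(548,526))],.2)
```

```text
[ 0.57293098 -0.18680285  0.04520534] jaw 1.771052970034746 [ 0.25  0.1  -4.19] [-0.    -0.     0.001  0.001 -0.001  0.002] 11.05
tongue ex,ey,z [ 0.6384 -0.2976  0.015 ] tilt 0.068 hook z 0.0259 grip pt in tool [[ 0.0027 -0.0007 -0.0219]] rms 3.06
```

Call:
servo_tool --rows '[0.022,0.004,0.05,0,0.022,0.004,0.05,0,0.022,0.004,0.05,0,0.022,0.004,0.05,0,0,0,0,0]'

```text
time_s: 11.47
ee_pos: [0.575, -0.1864, 0.0503]
eef_rot: [-0.1, 0.995, -0.0, 0.0]
force: [-0.2, -0.1, -3.9]
grip_width: 0.511
```

Call:
servo_tool --rows '[0.022,0.004,0.05,0,0.022,0.004,0.05,0,0.022,0.004,0.05,0,0.022,0.004,0.05,0,0,0,0,0]'

```text
time_s: 11.88
ee_pos: [0.5773, -0.186, 0.0553]
eef_rot: [-0.1, 0.995, -0.0, 0.0]
force: [1.6, 0.6, -6.1]
grip_width: 0.509
```

```bash
python3 t.py w8.png
```

```text
[ 0.57730636 -0.18596969  0.055333  ] jaw 1.771082944788791 [ 1.59  0.59 -6.09] [-0.     0.002  0.005 -0.001 -0.004  0.   ] 11.8833
[ 608   56   32   55 1042]
[ 264  219  112   84 6957]
[    0   256   640   144 34594]
```

View pics/z_w8.png

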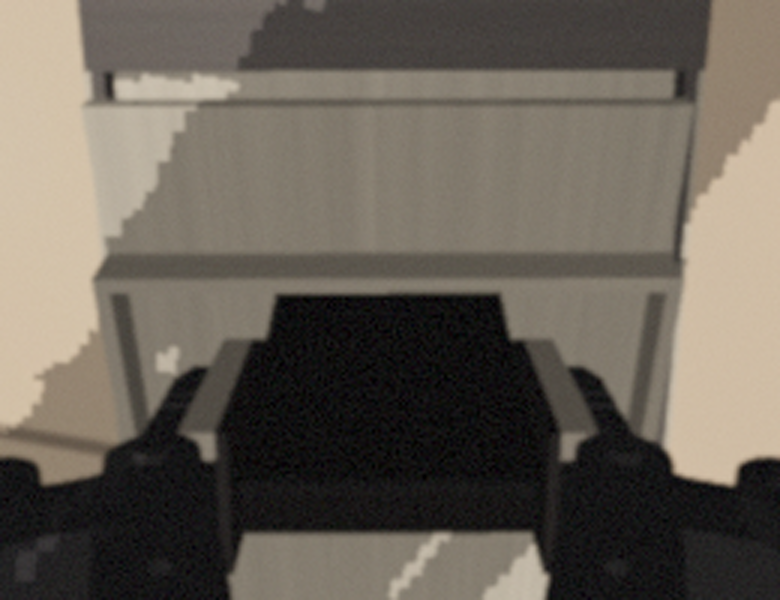

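Run:
```python
from pose import *
fit([((-.08,L,.004),(85,104)),((-.08,Rr,.004),(693,102)),((-.05,L,.014),(97,279)),((-.05,Rr,.014),(682,277)),((-.045,-.022,.008),(272,295)) ,((-.045,.022,.008),(503,295)),((-.035,-.022,.062),(230,530)),((-.035,.022,.062),(548,530))],.2)
```

```text
[ 0.57723553 -0.18596945  0.0552045 ] jaw 1.7710874837024984 [ 0.31  0.92 -5.11] [ 0.002  0.     0.003  0.001 -0.003  0.   ] 11.9333
tongue ex,ey,z [ 0.6383 -0.2976  0.0172] tilt 0.138 hook z 0.0393 grip pt in tool [[ 0.0033 -0.0007 -0.0221]] rms 3.41
```

Call:
servo_tool --rows '[0,0,-0.04,0,0,0,-0.04,0,0,0,-0.03,0,0,0,0,0]'

```text
time_s: 12.27
ee_pos: [0.5771, -0.186, 0.0522]
eef_rot: [-0.1, 0.995, -0.0, 0.0]
force: [0.6, 0.4, -3.8]
grip_width: 0.509
```

Call:
servo_tool --rows '[-0.04,-0.008,0,0,-0.06,-0.012,0,0,-0.06,-0.012,0,0,-0.06,-0.012,0,0,0,0,0,0]'

```text
time_s: 12.68
ee_pos: [0.5711, -0.1871, 0.0522]
eef_rot: [-0.1, 0.995, 0.0, -0.0]
force: [-0.1, 0.1, -4.6]
grip_width: 0.507
```

Call:
servo_tool --rows '[-0.06,-0.012,0,0,-0.08,-0.016,0,0,-0.08,-0.016,0,0,-0.08,-0.016,0,0,-0.08,-0.016,0,0,-0.08,-0.016,0,0,0,0,0,0]'

```text
time_s: 13.27
ee_pos: [0.5595, -0.1894, 0.0521]
eef_rot: [-0.1, 0.995, 0.0, -0.0]
force: [-0.1, 0.1, -4.3]
grip_width: 0.51
```

```bash
python3 t.py w9.png
```

```text
[ 0.5594963  -0.18942911  0.05212615] jaw 1.7708447427698117 [-0.06  0.06 -4.28] [ 0.003  0.005 -0.008  0.004 -0.005  0.005] 13.2667
[ 605   86   35   53 1152]
[ 263  219  112   85 7117]
[    0   252   640   148 37059]
```

View pics/z_w9.png

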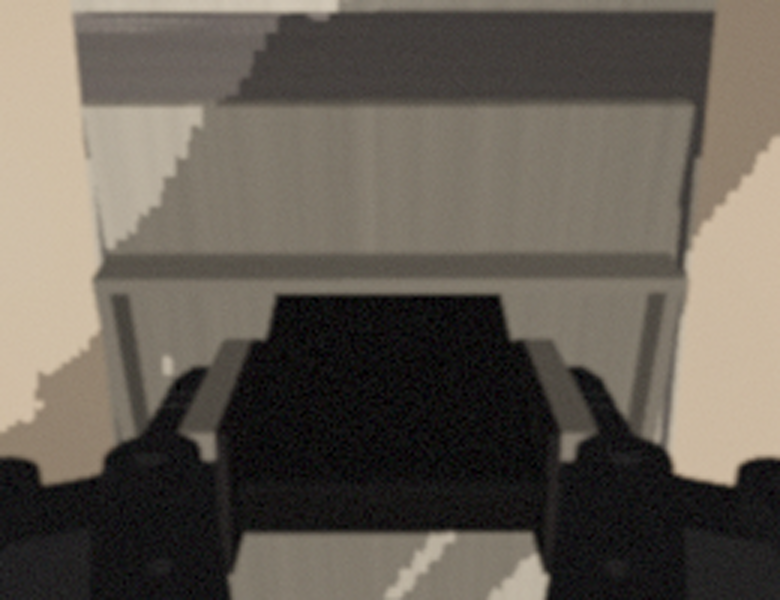

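Call:
servo_tool --rows '[-0.08,-0.016,0,0,-0.08,-0.016,0,0,-0.06,-0.01,0.1,0,0,0,0.2,0,0,0,0.3,0,0,0,0.3,0,0,0,0.3,0,0,0,0.3,0]' --grip_force 40

```text
time_s: 13.98
ee_pos: [0.5551, -0.1906, 0.0911]
eef_rot: [-0.1, 0.995, -0.0, 0.001]
force: [-0.0, 0.6, -4.2]
grip_width: 0.507
```

Call:
servo_tool --rows '[0,0,0.4,0,0,0,0.4,0,0,0,0.4,0,0,0,0.4,0,0,0,0.3,0,0,0,0.2,0,0,0,0,0]'

```text
time_s: 14.57
ee_pos: [0.5556, -0.1908, 0.144]
eef_rot: [-0.1, 0.995, -0.001, 0.001]
force: [-0.1, -0.5, -3.8]
grip_width: 0.508
```

```bash
python3 t.py w10.png
python3 - <<'E'
from h import *
ct,im=snap("top","t10.png"); cv2.imwrite("pics/t10z.png",cv2.resize(im[130:250,220:420],None,fx=4,fy=4,interpolation=cv2.INTER_CUBIC))
E
```

```text
[ 0.55560061 -0.19083312  0.14404212] jaw 1.7709583695341153 [-0.11 -0.47 -3.81] [-0.002  0.016  0.02  -0.001 -0.018  0.   ] 14.5667
[514 103  36  34 556]
[ 263  219  113   85 7183]
[    0   243   640   157 38955]
```

View pics/z_w10.png

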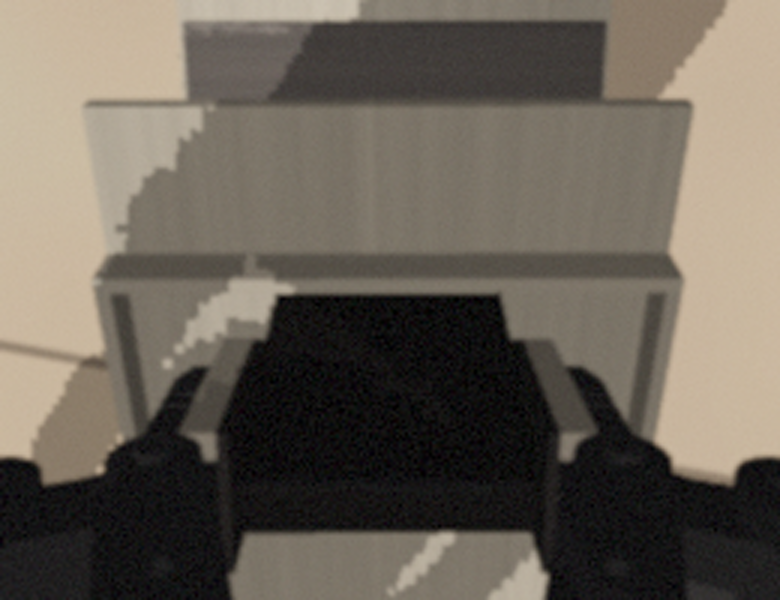

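View pics/t10z.png

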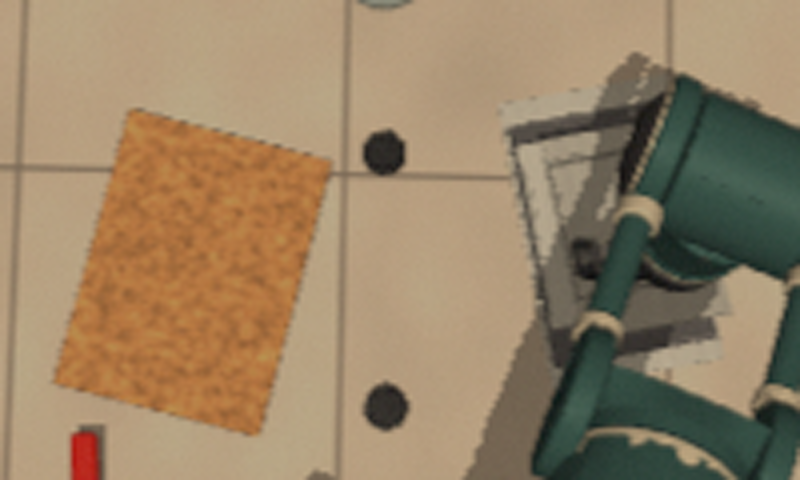

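Call:
servo_tool --rows '[0,0.2,0,0,-0.05,0.4,0,-0.15,-0.06,0.6,0,-0.26,-0.06,0.7,0,-0.26,-0.06,0.7,0,-0.26,-0.06,0.7,0,-0.26,-0.06,0.7,0,-0.26,-0.06,0.7,0,-0.26]'

```text
time_s: 15.33
ee_pos: [0.5434, -0.0716, 0.1412]
eef_rot: [-0.031, 1.0, 0.0, -0.001]
force: [1.2, -0.4, -3.9]
grip_width: 0.509
```

Call:
servo_tool --rows '[-0.06,0.7,0,-0.26,-0.06,0.7,0,-0.26,-0.06,0.7,0,-0.26,-0.06,0.7,0,-0.26,-0.06,0.7,0,-0.26,-0.06,0.7,0,-0.26,-0.06,0.7,0,-0.26,-0.06,0.7,0,-0.26]'

```text
time_s: 16.0
ee_pos: [0.5313, 0.0682, 0.1413]
eef_rot: [0.052, 0.999, 0.0, -0.001]
force: [0.2, -0.4, -3.9]
grip_width: 0.506
```

Call:
servo_tool --rows '[-0.06,0.7,0,-0.26,-0.06,0.7,0,-0.26,-0.06,0.7,0,-0.26,-0.06,0.6,0,-0.26,-0.06,0.5,0,-0.26,-0.05,0.3,0,-0.26,0,0.2,0,-0.25,0,0.04,0,0]'

```text
time_s: 16.67
ee_pos: [0.5226, 0.1617, 0.1413]
eef_rot: [0.123, 0.992, -0.0, -0.001]
force: [-0.1, -0.3, -3.1]
grip_width: 0.506
```

Call:
servo_tool --rows '[0,0,0,0,0,0,0,0]'

```text
time_s: 16.83
ee_pos: [0.5231, 0.1604, 0.1417]
eef_rot: [0.123, 0.992, -0.0, -0.0]
force: [-0.2, -0.3, -4.2]
grip_width: 0.51
```

```bash
python3 t.py w11.png
```

```text
[0.52313654 0.16041689 0.14168871] jaw 1.3236679468279122 [-0.19 -0.29 -4.25] [-0.006 -0.003 -0.001 -0.002 -0.001  0.002] 16.8333
[115 140  44  33 718]
[ 263  219  112   87 7186]
[    0   255   640   145 34576]
```

View pics/w11.png

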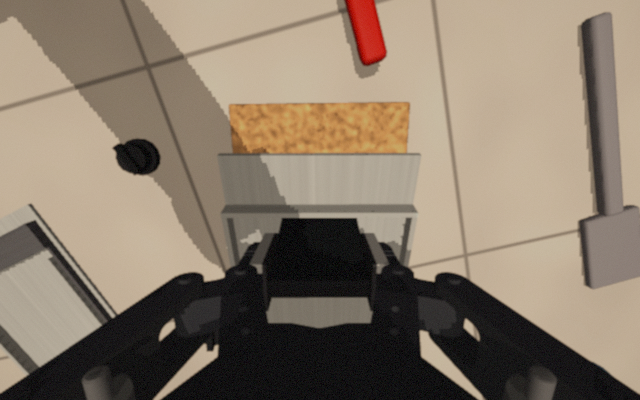

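Run:
```python
from tab import *
c=arm.get_calibration("wrist")
im=cv2.imread("pics/w11.png");h=cv2.cvtColor(im,cv2.COLOR_BGR2HSV)
m=cv2.inRange(h,(5,110,60),(22,255,255));m=cv2.morphologyEx(m,cv2.MORPH_OPEN,np.ones((3,3)))
k=max(cv2.findContours(m,0,2)[0],key=cv2.contourArea);x,y,w,hh=cv2.boundingRect(k);print(x,y,w,hh)
col=np.arange(240,400);e=[np.argmax(m[:,u]>0) for u in col]
p=np.polyfit(col,e,1);print(p)
a=ray(c,230,np.polyval(p,230),.008);b=ray(c,410,np.polyval(p,410),.008);e=b-a
print("front edge ang",np.arctan2(e[1],e[0]),"corners",a,b)
# left/right edges
rows=np.arange(110,148);l=[np.argmax(m[v]>0) for v in rows];r=[639-np.argmax(m[v][::-1]>0) for v in rows]
pl=np.polyfit(rows,l,1);pr=np.polyfit(rows,r,1);print(pl,pr)
def cor(pp):
    v=105.;
    for _ in range(5): u=np.polyval(pp,v);v=np.polyval(p,u)
    return ray(c,u,v,.008)
A,B=cor(pl),cor(pr);print("A",A,"B",B,"w",np.linalg.norm(A-B))
yaw=-.233;ex=np.array([np.cos(yaw),np.sin(yaw),0]);print("mat centre",(A+B)/2+ex*.115)
```

```text
[0.52329624 0.16027865 0.1418594 ] jaw 1.3232836295479955 [-0.12  0.31 -3.11] [-0.006 -0.001 -0.003  0.002 -0.001  0.002] 16.8833
229 102 180 52
[-1.23857377e-02  1.07438493e+02]
front edge ang 1.3352863390040572 corners [0.42447372 0.09922547 0.008     ] [0.46346662 0.26172095 0.008     ]
[8.19564504e-02 2.20442280e+02] [-6.66374877e-02  4.15589233e+02]
A [0.42425986 0.09833425 0.008     ] B [0.46320017 0.26061058 0.008     ] w 0.16688305873987963
mat centre [0.55562249 0.15291921 0.008     ]
```

Call:
servo_tool --rows '[0.04,0,-0.3,0.08,0.04,0,-0.5,0.07,0,0,-0.6,0,0,0,-0.6,0,0,0,-0.5,0,0,0,-0.3,0,0,0,-0.2,0,0,0,-0.1,0]'

```text
time_s: 17.55
ee_pos: [0.525, 0.1603, 0.0635]
eef_rot: [0.118, 0.993, -0.0, -0.001]
force: [0.4, 0.6, -4.2]
grip_width: 0.51
```

Call:
servo_tool --rows '[0,0,-0.06,0,0,0,-0.06,0,0,0,-0.06,0,0,0,0,0]' --grip_force 20

```text
time_s: 17.88
ee_pos: [0.5259, 0.1607, 0.0606]
eef_rot: [0.118, 0.993, 0.0, 0.0]
force: [-0.9, -0.3, -3.5]
grip_width: 0.513
```

```bash
python3 t.py w12.png
```

```text
[0.52594363 0.16071593 0.06061916] jaw 1.3351069159025093 [-0.9  -0.35 -3.54] [ 0.001 -0.001  0.001  0.     0.006  0.001] 17.8833
[  20  140   76   48 2067]
[ 264  219  111   85 6923]
[    0   255   640   145 35387]
```

View pics/w12.png

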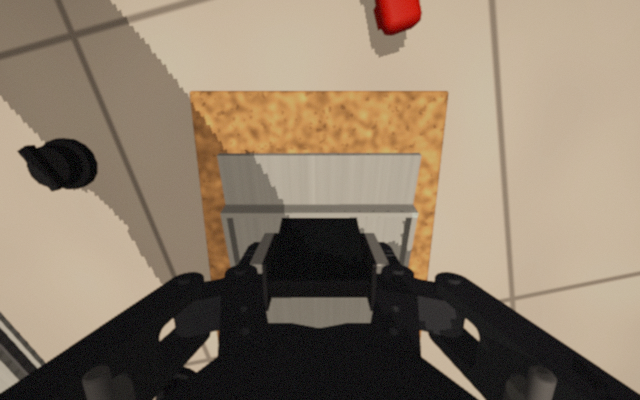

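Call:
servo_tool --rows '[0,0,-0.05,0,0,0,-0.05,0,0,0,-0.05,0,0,0,-0.05,0,0,0,0,0]'

```text
time_s: 18.35
ee_pos: [0.5257, 0.1606, 0.0555]
eef_rot: [0.118, 0.993, 0.0, 0.0]
force: [-1.7, 0.3, 0.1]
grip_width: 0.509
```

Call:
servo_tool --rows '[0,0,-0.03,0,0,0,-0.03,0,0,0,-0.03,0,0,0,0,0]'

```text
time_s: 18.68
ee_pos: [0.5259, 0.1608, 0.0534]
eef_rot: [0.118, 0.993, 0.0, 0.0]
force: [-2.6, -0.8, 2.8]
grip_width: 0.506
```

Call:
servo_tool --rows '[0,0,-0.03,0,0,0,-0.03,0,0,0,-0.03,0,0,0,0,0]'

```text
time_s: 19.02
ee_pos: [0.5256, 0.1607, 0.0506]
eef_rot: [0.118, 0.993, 0.0, 0.0]
force: [-2.2, 2.5, 1.7]
grip_width: 0.512
```

Call:
servo_tool --rows '[-0.02,0.005,-0.04,0,-0.02,0.005,-0.04,0,-0.02,0.005,-0.04,0,-0.02,0.005,-0.04,0,0,0,0,0]'

```text
time_s: 19.43
ee_pos: [0.5235, 0.161, 0.0464]
eef_rot: [0.118, 0.993, -0.0, 0.0]
force: [-1.1, 0.6, -0.2]
grip_width: 0.506
```

Call:
servo_tool --rows '[-0.02,0.005,-0.04,0,-0.02,0.005,-0.04,0,-0.02,0.005,-0.04,0,-0.02,0.005,-0.04,0,0,0,0,0]'

```text
time_s: 19.85
ee_pos: [0.5216, 0.1615, 0.0425]
eef_rot: [0.118, 0.993, -0.0, 0.0]
force: [-0.7, -0.3, 1.7]
grip_width: 0.509
```

Call:
servo_tool --rows '[-0.02,0.005,-0.04,0,-0.02,0.005,-0.04,0,-0.02,0.005,-0.04,0,0,0,0,0]'

```text
time_s: 20.18
ee_pos: [0.5202, 0.1619, 0.0395]
eef_rot: [0.118, 0.993, -0.0, 0.0]
force: [-0.3, -0.8, 0.7]
grip_width: 0.507
```

```bash
python3 t.py w13.png
```

```text
[0.52017078 0.16189938 0.0395238 ] jaw 1.3351277253843092 [-0.3  -0.81  0.68] [-0.     0.001 -0.002 -0.001  0.006 -0.001] 20.1833
[   0  151   74   56 2637]
[ 264  225  110   79 6209]
[    0   256   640   144 32999]
[ 430  330  107   70 2517]
```

View pics/z_w13.png

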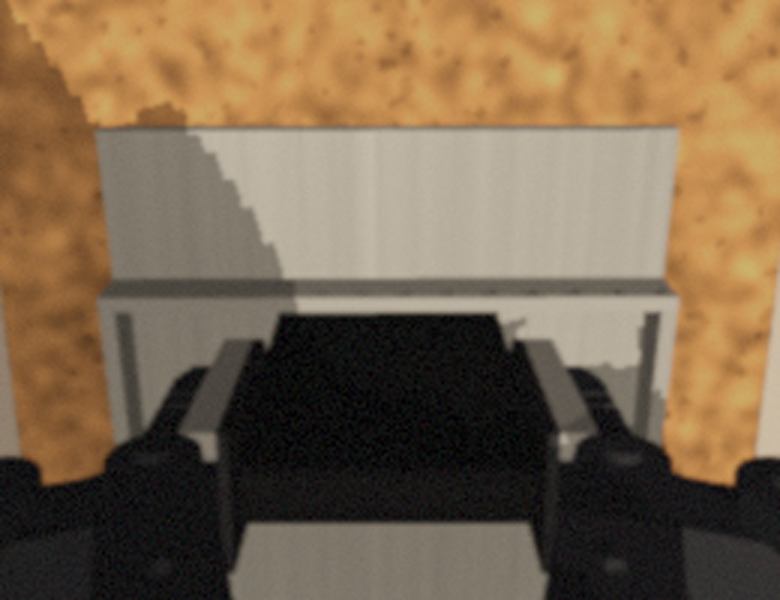

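Call:
servo_tool --rows '[-0.016,0.004,-0.04,0,-0.016,0.004,-0.04,0,-0.016,0.004,-0.04,0,0,0,0,0]'

```text
time_s: 20.57
ee_pos: [0.5188, 0.1622, 0.0365]
eef_rot: [0.118, 0.993, -0.0, 0.0]
force: [-0.1, 0.1, 0.6]
grip_width: 0.507
```

Call:
servo_tool --rows '[-0.014,0.004,-0.03,0,-0.014,0.004,-0.03,0,0,0,0,0]'

```text
time_s: 20.82
ee_pos: [0.5181, 0.1624, 0.035]
eef_rot: [0.118, 0.993, -0.0, 0.0]
force: [0.2, -1.1, 0.4]
grip_width: 0.51
```

Call:
servo_tool --rows '[-0.01,0.002,-0.03,0,0,0,0,0]'

```text
time_s: 20.98
ee_pos: [0.5179, 0.1625, 0.0344]
eef_rot: [0.118, 0.993, -0.0, -0.0]
force: [-0.2, -0.8, 1.4]
grip_width: 0.51
```

Call:
servo_tool --rows '[-0.01,0.002,-0.03,0,0,0,0,0]'

```text
time_s: 21.15
ee_pos: [0.5176, 0.1626, 0.0336]
eef_rot: [0.118, 0.993, 0.0, -0.0]
force: [-0.8, 0.2, -0.5]
grip_width: 0.51
```

Call:
servo_tool --rows '[-0.01,0.002,-0.03,0,0,0,0,0]'

```text
time_s: 21.32
ee_pos: [0.5173, 0.1626, 0.0328]
eef_rot: [0.118, 0.993, 0.0, -0.0]
force: [-0.5, -0.5, -0.3]
grip_width: 0.508
```

Call:
servo_tool --rows '[-0.005,0.001,-0.03,0,0,0,0,0]'

```text
time_s: 21.48
ee_pos: [0.517, 0.1627, 0.032]
eef_rot: [0.118, 0.993, 0.0, -0.0]
force: [-1.1, 0.7, 1.0]
grip_width: 0.506
```

```bash
python3 t.py w14.png
```

```text
[0.51695212 0.16270801 0.03202691] jaw 1.3349856127118782 [-1.06  0.68  1.04] [-0.002 -0.001 -0.001 -0.     0.003  0.002] 21.4833
[   0  158   66   58 2715]
[ 263  229  112   75 5628]
[    0   255   640   145 36065]
```

View pics/z_w14.png

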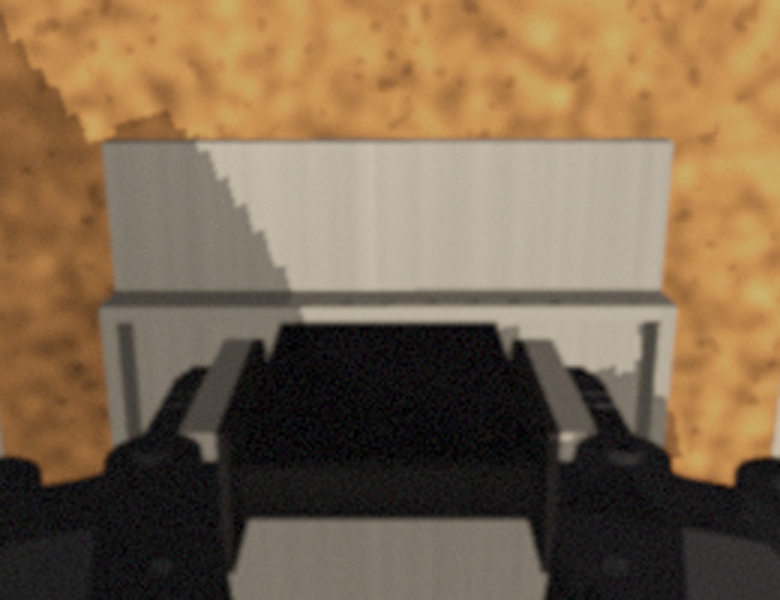

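Call:
servo_tool --rows '[-0.005,0.001,-0.02,0,0,0,0,0]'

```text
time_s: 21.7
ee_pos: [0.5169, 0.1627, 0.0317]
eef_rot: [0.118, 0.993, 0.0, -0.0]
force: [-1.5, 1.6, 2.3]
grip_width: 0.506
```

Call:
servo_tool --rows '[0,0,-0.02,0,0,0,0,0]'

```text
time_s: 21.87
ee_pos: [0.5168, 0.1627, 0.0317]
eef_rot: [0.118, 0.993, -0.0, -0.0]
force: [-4.3, 0.8, 6.2]
grip_width: 0.509
```

Call:
servo_tool --rows '[0,0,-0.02,0,0,0,0,0]'

```text
time_s: 22.03
ee_pos: [0.5169, 0.1627, 0.0317]
eef_rot: [0.118, 0.993, -0.0, -0.0]
force: [-6.0, 0.5, 9.6]
grip_width: 0.511
```

Call:
servo_tool --rows '[-0.015,0,0.03,0,0,0,0,0]'

```text
time_s: 22.2
ee_pos: [0.5169, 0.1627, 0.0317]
eef_rot: [0.118, 0.993, 0.0, 0.0]
force: [-2.6, 0.8, 4.7]
grip_width: 0.505
```

Call:
servo_tool --rows '[-0.01,0,0.01,0,0,0,0,0]'

```text
time_s: 22.37
ee_pos: [0.5169, 0.1627, 0.0317]
eef_rot: [0.118, 0.993, 0.0, 0.0]
force: [-0.4, 0.2, 0.5]
grip_width: 0.515
```

```bash
python3 t.py w15.png
```

```text
[0.51690513 0.1626839  0.03169427] jaw 1.335153623743116 [-0.36  0.24  0.53] [-0.001  0.    -0.001  0.     0.002 -0.   ] 22.3667
[   0  158   65   58 2731]
[ 264  229  111   75 5614]
[    0   255   476   145 30023]
[ 430  278  210  122 6079]
```

View pics/z_w15.png

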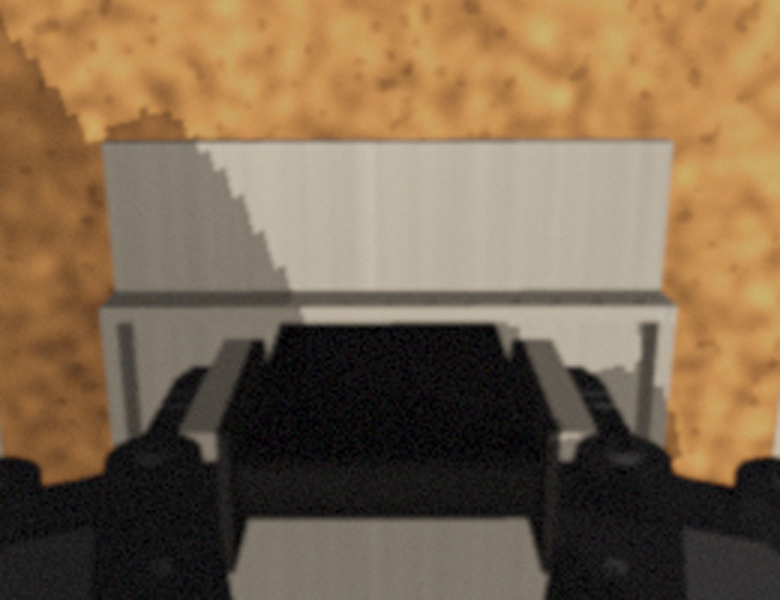

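Call:
servo_tool --rows '[0,0,0,0,0,0,0,0,0,0,0,0]' --gripper 0.1

```text
time_s: 22.67
ee_pos: [0.5163, 0.1625, 0.0314]
eef_rot: [0.118, 0.993, -0.0, -0.0]
force: [-0.3, -0.8, -0.0]
grip_width: 0.549
```

Call:
servo_tool --rows '[0,0,0,0,0,0,0,0,0,0,0,0,0,0,0,0,0,0,0,0]' --gripper 0.6

```text
time_s: 23.08
ee_pos: [0.5166, 0.1626, 0.0317]
eef_rot: [0.118, 0.993, -0.0, -0.0]
force: [0.4, -0.0, 0.3]
grip_width: 0.805
```

```bash
python3 t.py w16.png
```

```text
[0.51657956 0.16260681 0.03174521] jaw 1.3349164396892557 [ 0.37 -0.04  0.27] [-0.001 -0.    -0.     0.001  0.002 -0.002] 23.0833
[   0  158   66   58 2710]
[ 269  229  101   63 4959]
[    0   238   640   162 39254]
```

View pics/w16.png

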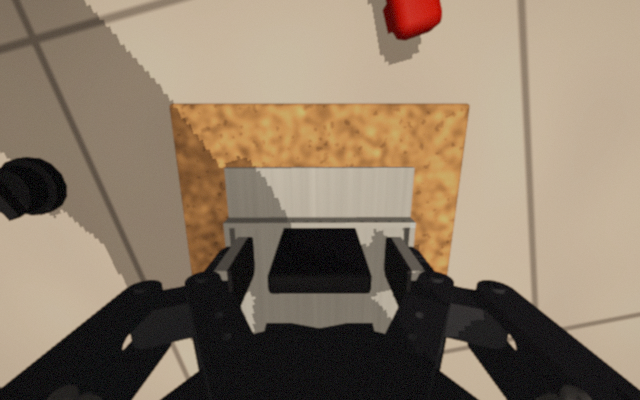

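Released. The tray hasn't moved and sits centred and aligned on the mat. Next I'll retreat straight up, then back toward the robot and to the right so the cameras can see it.

Call:
servo_tool --rows '[0,0,0.2,0,0,0,0.4,0,0,0,0.7,0,0,0,0.9,0,0,0,0.9,0,0,0,0.9,0,0,0,0.9,0,0,0,0.9,0]'

```text
time_s: 23.8
ee_pos: [0.5166, 0.1627, 0.1791]
eef_rot: [0.118, 0.993, 0.0, 0.001]
force: [0.1, -0.3, -0.5]
grip_width: 0.794
```

Call:
servo_tool --rows '[-0.3,-0.8,0.3,0,-0.3,-0.8,0.3,0,-0.3,-0.8,0.3,0,-0.3,-0.8,0,0,-0.3,-0.8,0,0,0,-0.8,0,0,0,-0.8,0,0,0,-0.4,0,0]'

```text
time_s: 24.47
ee_pos: [0.4791, 0.0109, 0.2005]
eef_rot: [0.118, 0.993, -0.0, 0.001]
force: [-0.1, 0.0, 0.6]
grip_width: 0.803
```

Call:
servo_tool --rows '[0,-0.8,0,0,0,-0.8,0,0,0,-0.8,0,0,0,-0.4,0,0,0,0,0,0]'

```text
time_s: 24.88
ee_pos: [0.4793, -0.0587, 0.1998]
eef_rot: [0.119, 0.993, -0.0, 0.0]
force: [-0.4, -0.1, 0.2]
grip_width: 0.802
```

Run:
```python
from tab import *
c,im=snap("top","t17.png");cs,i2=snap("scene","s17.png")
cv2.imwrite("pics/t17z.png",cv2.resize(im[135:255,200:400],None,fx=4,fy=4,interpolation=cv2.INTER_CUBIC))
```

```text
[ 0.47932019 -0.05868626  0.19981717] jaw 1.3326036770542466 [-0.41 -0.13  0.15] [ 0.036 -0.001  0.009  0.025  0.004  0.033] 24.8833
```

View pics/t17z.png

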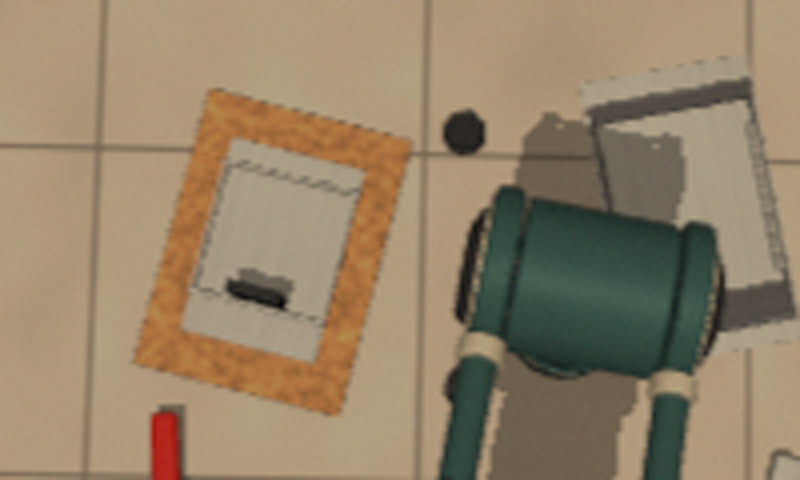

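View pics/s17.png

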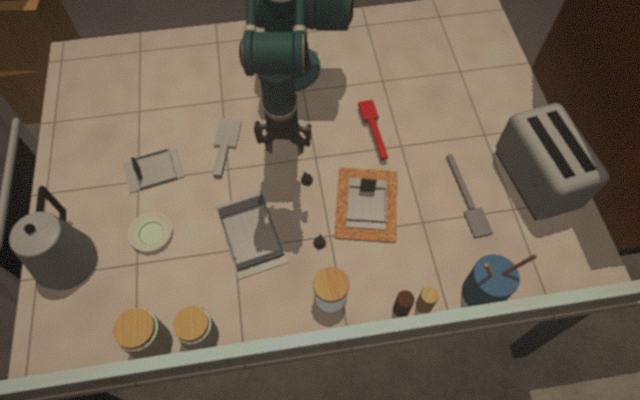

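Top and scene both show the tray flat, centred and parallel on the mat. The holder is empty, and knobs, brush, scraper and jar are where they were. I'm handing in.

```bash
python3 -c "
from rig import arm
print(arm.finish_job())"
```

```text
the job is handed in; nothing more can be done
None
```

The tray is out of its holder and lying flat and upright on the cork mat, centred and lined up with it, hook end towards the robot. I handed the job in at about 25 s of the allowed 70 s.

- **Unhooking:** I gripped the tab across its width so the tray could pivot in the jaws, since the tool cannot tilt. It slid back about 20 mm and met the stop. The reading peaked at about 6.2 N there, over the 4–5 N you asked for but well under 13 N, and I eased off at once.
- **Tilting:** The pads at first lifted the tray flat instead of letting it turn, so the tongue most likely rested lightly against the flange, at about 1–2 N by my estimate. From there it pivoted to about 0.15 rad. I lowered the tongue off the flange before drawing the tray out, and saw no unusual force while drawing.
- **Setting down:** The tongue touched first and I laid the front down. The downward force briefly reached 9.6 N once it was flat. I eased that to about 0.5 N before opening the fingers, and the tray did not move on release.
- **Last checks:** The top and scene pictures show the tray wholly on the mat and parallel to it, with the holder empty. The other things look unmoved, judged by eye, and the robot was touching nothing.
- **Disagreement:** My picture-based tilt estimates were biased by about 0.01 rad and 1.4 mm or more. I relied mainly on the arm's own travel and force readings for the tilt.

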